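# Set a round bar in the V-block drilling fixture and clamp it

### The arm

A 7-joint arm with a two-finger parallel gripper is mounted at the origin on the work surface. World frame = base frame: x ahead of the robot, y to its left, z up, the work surface at z = 0. Lengths are in m, angles in rad, forces in N, time in s.
With the tool pointing down it reaches from about 0.425 to 0.875 m from the base axis. Payload 8.4 kg.
Tool frame: the origin (TCP) lies midway between the tips of the shut fingers; the grasp point (between the pads) lies 19 mm behind it; z points along the fingers, y is the direction in which the jaws open and shut (so a half turn about z gives the same grasp; the last joint's range is limited). The gripper opens to 87 mm and grips with 3 to 60 N. Pads are 19 mm wide; open, the fingers measure 117 mm over their backs; the gripper's body (75 mm by 190 mm) begins 51 mm behind the grasp point.
Start: joints at [-1.375, 0.333, 0.04, 1.465, -0.013, 1.343, -0.059], TCP at [0.189, 0.622, 0.19] pointing down, gripper open.
Joint ranges: [-2.58, 2.58], [-0.38, 2.09], [-1.3, 1.39], [0.25, 2.4], [-1.5, 4.64], [0.08, 2.09], [-2.65, 2.65]. Speed limits (rad/s): [2.22, 2.22, 2.79, 2.79, 3.14, 3.14, 3.14].

### API

Orientations are given as a unit quaternion [x, y, z, w].
In Python, from rig import env gives the robot as it stands.
- The arm moves only by the tool play_rows, never from a script. Its argument "increments" is text: rows parted by semicolons, each of 5 numbers parted by spaces: the shift along the tool's x, y, z in mm, then the turn about the tool's z in units of 5 degrees (1.0 is 5 degrees), then the opening, from 0 (shut) to 1 (fully open). In form: tx ty tz yaw claw; .... A call has 1 to 12 rows; each row is the pose to reach, as a shift and turn from the pose commanded when the call began, along the tool's axes at that moment; what a row does not reach only later rows make up. A row lasts 1/8 s, in which the tool goes at most 62.5 mm and 10.7 degrees, less where a joint would pass 70% of its speed; a pose out of reach is approached as far as the arm can. A call with a gripper value outside its range is refused whole. The fingers move at their own pace and stop on an object; "squeeze" is the grip in N (left out, the last holds). Time passes only in rows, so rows that repeat a pose let the fingers close. It gives the time, the measured TCP pose, the force and the opening at its end, in the units of the state.
- env.sense(): the state, without advancing time (a new reading comes with each control period).
- env.snapshot(name): name is "scene" or "side" or "wrist"; returns a dict with "frame" (480x640x3 uint8, red, green, blue), "fx", "fy", "cx", "cy" (pixels), "view" (4x4, takes a point from world to camera coordinates); the wrist camera has in their place "hand_eye" (4x4, takes a point from camera to tool coordinates, whose origin is the TCP and whose axes are the flange's). Camera axes: x right, y up, looking along -z (the intrinsics and any distortion apply to the point x, -y, -z); pixel columns grow to the right and rows downward; lengths in m; the calibration is good to about 2 mm. The wrist camera is an equidistant fisheye: a pixel r from the principal point sees the ray r / f radians off the axis. A picture is of the moment at which its call begins: read the wrist's pose just before it. There is no depth.
- env.hand_in(): hands the job in, once; it reports no verdict.
The state is a dict: "clock": time; "joint_positions": joint angles; "qd": joint speeds; "tau": joint torques, N m; "tool_pos": TCP position; "ee_rot": TCP orientation; "force": force on the tool from outside, world axes, zero at the start; "moment": the same for the moment, N m; "grip_width": finger opening in m.
Only numpy, scipy, OpenCV 4.12 (cv2) and the standard library are available. Lean on these libraries where they do the work, as an engineer would, in place of code of your own. Each camera call takes 0.05 s, during which the arm holds its last target.

### The job

Get the aluminium bar ready for cross-drilling: take it out of its upright wooden holder, lay it down in the two notches of the wooden rest, let go, and take it up again from there. Lay it in the steel V-block with its end fully up against the end stop, let go of it there, and only then swing the clamp strap over and press it down firmly on the bar, leaving it clamped. Do not drop the bar, and leave the jar, screwdriver and try square where they are.

Things in the scene. Friction and masses are not known exactly. Their poses are not given: they have to be found in the camera images.
- rod_center (a point): Centre (half-way along) of the loose plain aluminium round bar, 24 mm diameter, 160 mm long, about 0.13 to 0.27 kg, both ends alike. This frame's z axis runs along the bar. It starts upright in the holder, centre about 95 mm above the bench, its top end at 175 mm, with 30 mm of its length in the hole
- holder: Dark wooden block fixed to the bench, 75 x 75 mm, 45 mm high, with one blind hole in its top, 27 mm wide and 30 mm deep, in which the bar stands upright. Origin at the centre of its underside
- rest: Wooden rest fixed to the bench: a 120 x 90 x 12 mm board with two upright saddles, each 16 mm thick (24 to 40 mm either side of the centre along x), tops 56 mm high, each with a 90 degree V notch 52 mm wide at the top. Beside the bar there is free space between and outside the saddles, down to the board. Origin at the centre of its underside, x along the notches
- rest_seat (a point): Where the bar's centre lies when the bar lies centred in both notches of the rest, 47 mm above the bench. x runs along the notches (the bar's direction, either way round), z up
- fixture: Blue drilling fixture fixed to the bench: 12 mm base plate with a steel V-block of two 90 degree V segments, each 32 to 58 mm either side of the origin along x, 60 mm wide, tops 58 mm high, V mouth 36 mm wide. Between them a 64 mm gap, open down to the plate, leaves room for fingers. Origin on the bench under the V's middle; x along the V to the stop. Hinge lugs at y = -68 to -92 mm, 84 mm high
- v_seat (a point): Where the bar's centre lies when it is seated in the V and butted against the end stop, 57 mm above the bench. x runs along the V towards the end stop, y away from the strap's hinge, z up. The end stop is a rigid upright steel plate, 36 mm wide and 75 mm high, with its face at x = +80 mm; the other end is open
- strap_hinge (a point): Point on the clamp strap's hinge axis, half-way along its pin, 80 mm to the -y side of the V's axis, 74 mm above the bench. x runs along the hinge axis (parallel to the V), y from the hinge towards the V, z up
- strap (a joint): Angle of the steel clamp strap (rad): 0 = level across the V, underside on the seated bar; 1.57 = straight up; starts at 1.75 to 2.05, leaning back from the V. Stiff hinge (about 0.2 N m of friction): it stays where it is left. Can go to -0.3 with no bar there. The strap is 24 mm wide, 10 mm thick, 106 mm long from the hinge, then a thin stem with a ball knob
- strap_ball (a point): Centre of the black ball knob, 28 mm diameter, at the strap's free end, 140 mm from the hinge axis. With the strap at angle 0 it lies 60 mm beyond the V's axis, 74 mm above the bench
- jar: Bystander: amber jar with a red lid, 56 mm diameter, 75 mm high, loose. Origin at the centre of its underside. Leave alone
- screwdriver: Bystander: screwdriver with a red handle lying on the bench along its x axis, loose. Leave alone
- square: Bystander: try square lying on the bench, wooden stock 100 mm long along its x axis, steel blade 130 mm along its y axis, 14 mm high, loose. Origin under the middle of the stock. Leave alone
Things that resemble listed ones, but are neither listed nor needed, are in the scene too. There is more than one size of the part that bears rod_center; the job needs the middle-sized.

How it is judged:
On the way, in this order (a step that is already met when the one before it is completed fails the run):
1. The bar lies in both notches of the wooden rest, let go and at rest (horizontal distance between rod_center and rest_seat below 0.045 m and angle between the z axis of rod_center and the x axis of rest_seat, either way round below 0.06 rad and z of rod_center in the frame of rest_seat below 0.004 m and y of rod_center in the frame of rest_seat between -0.005 and 0.005 m and contact force between the fingers and rod below 0.05 N and linear speed of rod below 0.02 m/s), for 0.2 s.
2. The bar lies seated in the V-block against the end stop, let go and at rest, with the strap still swung back (y of rod_center in the frame of v_seat between -0.002 and 0.002 m and z of rod_center in the frame of v_seat between -0.002 and 0.002 m and angle between the z axis of rod_center and the x axis of v_seat, either way round below 0.03 rad and x of rod_center in the frame of v_seat between -0.003 and 0.002 m and contact force between the fingers and rod below 0.05 N and linear speed of rod below 0.02 m/s and value of joint strap above 1.2 rad), for 0.2 s.
3. The strap is pressed down on the bar with more than 4 N (value of joint strap below 0.035 rad and contact force between strap and rod above 4 N), for 0.1 s.
At the end, for the whole second after the job is handed in: The bar lies seated and at rest in the V (within 2 mm of its seated place across and in height, within 0.03 rad of the V's direction), its end within 3 mm of the end stop, and the strap lies closed on it (strap joint between -0.04 and 0.035 rad) and still (y of rod_center in the frame of v_seat between -0.002 and 0.002 m and z of rod_center in the frame of v_seat between -0.002 and 0.002 m and angle between the z axis of rod_center and the x axis of v_seat, either way round below 0.03 rad and x of rod_center in the frame of v_seat between -0.003 and 0.002 m and linear speed of rod below 0.02 m/s and value of joint strap between -0.04 and 0.035 rad and velocity of joint strap below 0.05 rad/s); the robot touches nothing.
It fails at once if Jar moved more than 20 mm (distance of jar from where it was at the start of the episode above 0.02 m).
It fails at once if Screwdriver moved more than 20 mm (distance of screwdriver from where it was at the start of the episode above 0.02 m).
It fails at once if Try square moved more than 20 mm (distance of square from where it was at the start of the episode above 0.02 m).
It fails at once if The bar is dropped (moves at more than 1 m/s out of the fingers) (linear speed of rod above 1 m/s and contact force between the fingers and rod below 0.05 N).
It also fails if it takes over 67 s, if anything falls off the work surface, if the arm or the gripper's body presses on something with over 40 N, if the wrist force passes 120 N, or if a joint passes its speed limit or range.

## Working session

There is one attempt and no reset: what is moved stays moved. The work goes in short steps, Python scripts to look and compute and a tool call to move; the robot and the scene stay as the last step left them, time stands still between calls to the robot, and variables do not carry over. Pictures are saved under pics/ and viewed, and the job is handed in when it is done.

Besides the shell and the picture viewer there is one more tool, called after "Call:" as name(argument=value, ...) on one line, values as JSON. play_rows: Moves the arm, as the interface text tells. Its arguments: {"type":"object","properties":{"increments":{"type":"string"},"squeeze":{"type":"number"}},"required":["increments"]}

```bash
ls; mkdir -p pics; cat > h.py <<'E'
import numpy as np, cv2, json
from rig import env
from scipy.spatial.transform import Rotation as R
def snap(n,tag):
    s=env.sense(); d=env.snapshot(n)
    cv2.imwrite(f'pics/{tag}.png',cv2.cvtColor(np.asarray(d['frame']),cv2.COLOR_RGB2BGR))
    m={k:np.asarray(v).tolist() for k,v in d.items() if k!='frame'}
    m['tool_pos']=np.asarray(s['tool_pos']).tolist(); m['ee_rot']=np.asarray(s['ee_rot']).tolist()
    json.dump(m,open(f'pics/{tag}.json','w'))
    return d
def ray(tag,u,v):
    m=json.load(open(f'pics/{tag}.json'))
    a=(u-m['cx'])/m['fx']; b=(v-m['cy'])/m['fy']
    if 'view' in m:
        V=np.array(m['view']); d=np.array([a,-b,-1.]); 
        Ri=V[:3,:3].T; o=-Ri@V[:3,3]; d=Ri@d
    else:
        H=np.array(m['hand_eye']); r=np.hypot(a,b); d=np.array([a/r*np.sin(r),-b/r*np.sin(r),-np.cos(r)]) if r>0 else np.array([0,0,-1.])
        T=R.from_quat(m['ee_rot']); o=T.apply(H[:3,3])+m['tool_pos']; d=T.apply(H[:3,:3]@d)
    return o,d/np.linalg.norm(d)
def atz(tag,u,v,z):
    o,d=ray(tag,u,v); return o+d*(z-o[2])/d[2]
def proj(tag,p):
    m=json.load(open(f'pics/{tag}.json')); p=np.asarray(p,float)
    if 'view' in m:
        V=np.array(m['view']); c=V[:3,:3]@p+V[:3,3]
        return np.array([m['cx']+m['fx']*c[0]/-c[2], m['cy']-m['fy']*c[1]/-c[2]])
    H=np.array(m['hand_eye']); t=R.from_quat(m['ee_rot']).inv().apply(p-m['tool_pos']); c=H[:3,:3].T@(t-H[:3,3])
    th=np.arctan2(np.hypot(c[0],c[1]),-c[2]); k=th/np.hypot(c[0],c[1])
    return np.array([m['cx']+m['fx']*c[0]*k, m['cy']-m['fy']*c[1]*k])
def tri(*obs):
    A=np.zeros((3,3));b=np.zeros(3)
    for t,u,v in obs:
        o,d=ray(t,u,v);P=np.eye(3)-np.outer(d,d);A+=P;b+=P@o
    x=np.linalg.solve(A,b); return x,[float(np.linalg.norm(proj(t,x)-[u,v])) for t,u,v in obs]
def crop(tag,x,y,w,h,k,out):
    im=cv2.imread(f'pics/{tag}.png')[y:y+h,x:x+w]; cv2.imwrite(f'pics/{out}.png',cv2.resize(im,None,fx=k,fy=k,interpolation=cv2.INTER_CUBIC))
E
python3 - <<'E'
from h import *
for n in ['scene','side','wrist']:
    d=snap(n,n+'0'); print(n,{k:np.round(v,3).tolist() for k,v in d.items() if k!='frame'})
print(env.sense())
E
```

```text
pics
scene {'fx': 622.866, 'fy': 622.866, 'cx': 311.974, 'cy': 244.194, 'view': [[-0.816, 0.578, -0.024, 0.451], [-0.353, -0.465, 0.812, 0.125], [0.458, 0.671, 0.583, -1.486], [0.0, 0.0, 0.0, 1.0]]}
side {'fx': 443.606, 'fy': 443.606, 'cx': 322.744, 'cy': 242.632, 'view': [[0.699, -0.715, 0.019, -0.404], [0.485, 0.493, 0.723, -0.343], [-0.526, -0.496, 0.691, -0.564], [0.0, 0.0, 0.0, 1.0]]}
wrist {'fx': 371.648, 'fy': 371.648, 'cx': 325.728, 'cy': 234.433, 'hand_eye': [[0.0, 0.964, 0.264, 0.073], [1.0, -0.0, 0.0, 0.001], [0.0, 0.264, -0.964, -0.195], [0.0, 0.0, 0.0, 1.0]]}
{'clock': 0.15, 'joint_positions': array([-1.3752026 ,  0.33373295,  0.03988515,  1.46607338, -0.01338835,
        1.34331891, -0.0585106 ]), 'qd': array([-0.00060279, -0.0022168 ,  0.00187031, -0.00221552, -0.00126887,
       -0.00031463, -0.00030186]), 'tau': array([ 2.35825653e-03, -6.56840515e+01,  1.33717898e+00, -4.04110801e+01,
       -5.96088753e-02,  4.17408266e-02,  9.37337973e-05]), 'tool_pos': array([0.18876659, 0.62155016, 0.18917134]), 'ee_rot': array([ 1.46880179e-01,  9.89154089e-01, -6.31775140e-04, -4.49739167e-05]), 'force': array([ 0.22603057,  0.77876502, -0.02818419]), 'moment': array([-0.02943027,  0.05758688,  0.02158869]), 'grip_width': 0.08705060222251244}
```

View pics/scene0.png

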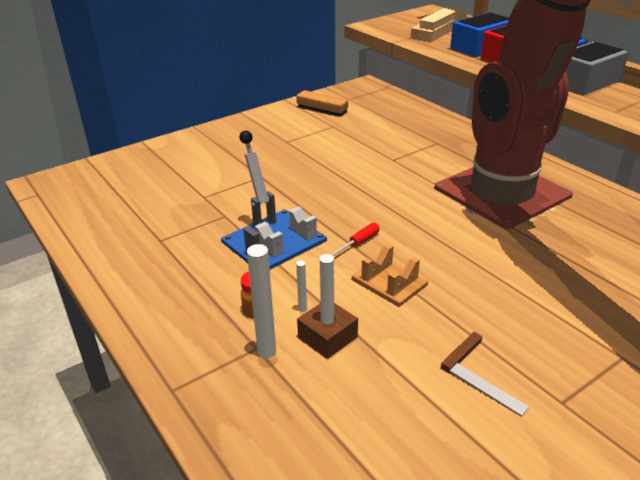

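View pics/side0.png

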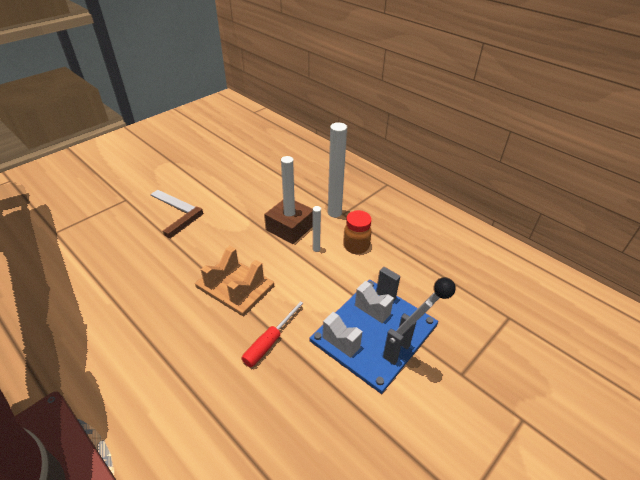

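View pics/wrist0.png

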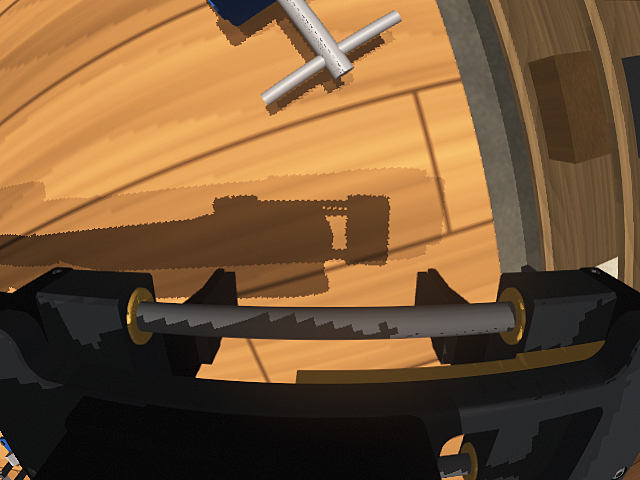

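Candidates: the large bar standing on the bench (scene 262,300), the thin bar (302,287) and the bar standing in the holder (327,290). The middle-sized bar in the wooden holder is the right one. I'll check it in crops.

```bash
python3 - <<'E'
from h import *
crop('scene0',225,230,220,140,3.6,'c1');crop('scene0',205,115,135,155,3.8,'c2')
crop('side0',185,140,160,180,3.3,'c3');crop('side0',300,255,170,140,4.5,'c4')
E
```

```text
(no output)
```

View pics/c1.png

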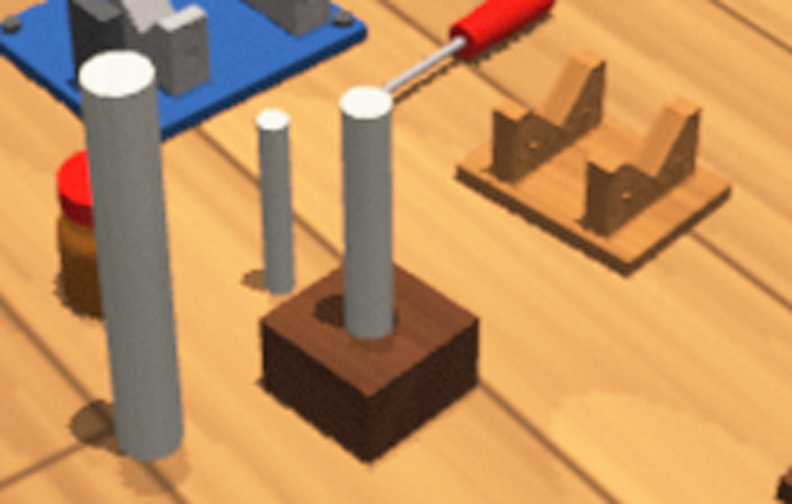

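View pics/c2.png

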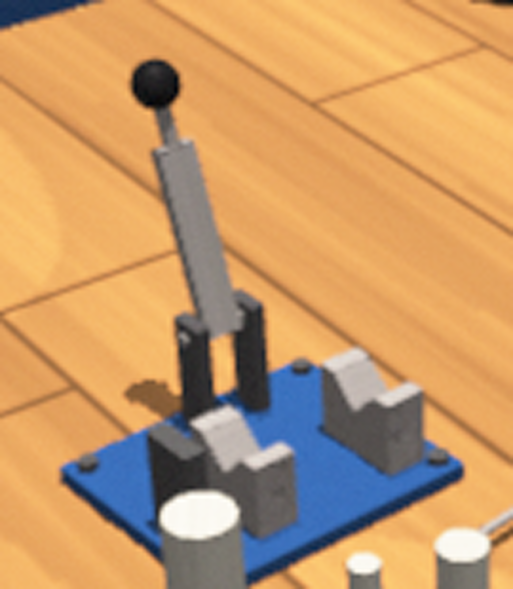

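View pics/c3.png

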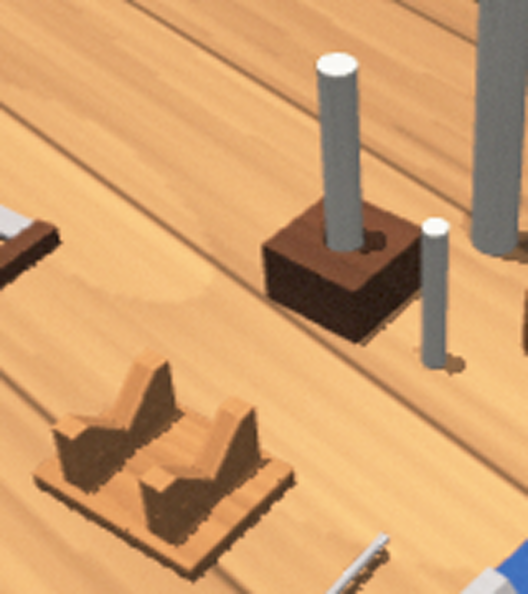

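View pics/c4.png

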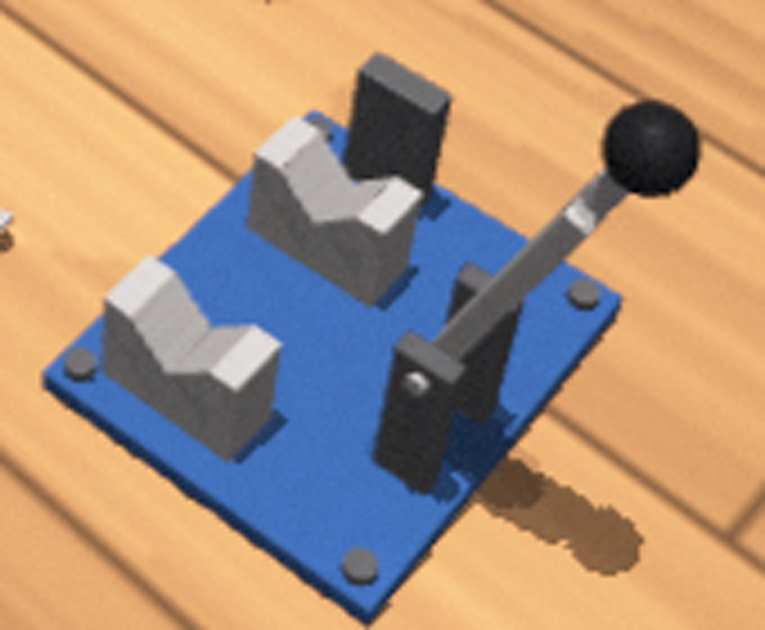

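```bash
cat > fit.py <<'E'
from h import *
from scipy.optimize import least_squares
def P(p,l): # fixture/rest local to world
    c,s=np.cos(p[2]),np.sin(p[2]); l=np.atleast_2d(l); return np.c_[p[0]+c*l[:,0]-s*l[:,1],p[1]+s*l[:,0]+c*l[:,1],l[:,2]]
def fit(obs,p0):
    f=lambda p:np.concatenate([proj(t,P(p,l)[0])-uv for t,uv,l in obs])
    best=None
    for y in np.arange(0,6.28,.5):
        r=least_squares(f,[p0[0],p0[1],y],x_scale=[.1,.1,1])
        if best is None or r.cost<best.cost: best=r
    return best
c1=lambda u,v:np.array([225+u/3.6,230+v/3.6]);c2=lambda u,v:np.array([205+u/3.8,115+v/3.8])
c3=lambda u,v:np.array([185+u/3.3,140+v/3.3]);c4=lambda u,v:np.array([300+u/4.5,255+v/4.5])
E
cat > f1.py <<'E'
from fit import *
print('bar top',tri(('scene0',*c1(367,102)),('side0',*c3(337,65))))
ball,e=tri(('scene0',*c2(156,84)),('side0',*c4(651,148)));print('ball',ball,e)
o=[]
for l,uv in {(-58,30):(104,300),(-58,-30):(237,390),(-32,30):(152,257),(-32,-18):(247,328),(-32,-30):(280,345),(32,30):(253,157),(32,-18):(357,212),(32,-30):(383,233),(58,30):(298,117),(58,-18):(395,175),(58,-30):(424,193)}.items():
    o.append(('side0',c4(*uv),np.array([l[0],l[1],58])/1000))
r=fit(o,[.6,0]);F=r.x;print('fix',F,np.round(r.fun,1))
print('rest side only:')
# rest board corners, scene & side; symmetric so yaw mod pi
A=(60,45);
pts3=[(36,472),(193,575),(294,473)];pts1=[(457,170),(627,264),(731,186)]
w3=[atz('side0',*c3(*p),.012) for p in pts3];w1=[atz('scene0',*c1(*p),.012) for p in pts1]
print(np.round(w3,3),np.round(w1,3))
for p in (w3,w1): print([np.linalg.norm(p[i]-p[j]) for i,j in ((0,1),(1,2),(0,2))])
c=(w3[0]+w3[2])/2,(w1[0]+w1[2])/2;print(c)
# holder top corners z=.045
pts=[(262,322),(370,392),(479,320)];h1=[atz('scene0',*c1(*p),.045) for p in pts];print('holder',np.round(h1,3),(h1[0]+h1[2])/2)
# strap
b=P([0,0,0],[0,0,0]);d=ball[:2]-F[:2];cs,sn=np.cos(F[2]),np.sin(F[2]);lb=[cs*d[0]+sn*d[1],-sn*d[0]+cs*d[1],ball[2]];print('ball local',lb,'ang',np.arctan2(lb[2]-.074,lb[1]+.08))
E
python3 f1.py
```

```text
bar top (array([0.62468156, 0.14783896, 0.17350181]), [0.9348484957420786, 0.7872106909824284])
ball [ 0.53593012 -0.25457354  0.20653963] [0.8709958130684362, 1.4033098797658357]
fix [ 0.52733903 -0.13235051  0.07499179] [-0.1 -0.3 -0.1  0.4 -0.7 -0.5  1.5 -0.5  0.2 -0.2  0.2 -0.8 -0.1  1.4
  0.1  0.4 -0.9 -0.4  0.2  0.5 -0.4  0.1]
rest side only:
[[0.386 0.145 0.012]
 [0.404 0.026 0.012]
 [0.489 0.042 0.012]] [[0.495 0.054 0.012]
 [0.473 0.167 0.012]
 [0.387 0.153 0.012]]
[np.float64(0.12103416090596375), np.float64(0.08709055194038348), np.float64(0.14611892213758537)]
[np.float64(0.11487497864997925), np.float64(0.08766028451346598), np.float64(0.14657934483751278)]
(array([0.43755423, 0.09358172, 0.012     ]), array([0.4408254 , 0.10341083, 0.012     ]))
holder [[0.667 0.121 0.045]
 [0.654 0.19  0.045]
 [0.583 0.182 0.045]] [0.62520698 0.15169072 0.045     ]
ball local [np.float64(-0.0005901942093196073), np.float64(-0.12252317979479004), np.float64(0.20653962638560033)] ang 1.8812553545763842
```

```bash
cat > f2.py <<'E'
from fit import *
for n,b1,b3,t1,t3 in [('big',(147,447),(495,243),(117,73),None),('thin',(281,285),(434,362),(273,120),(435,228))]:
    print(n,tri(('scene0',*c1(*b1)),('side0',*c3(*b3))))
    if t3: print(tri(('scene0',*c1(*t1)),('side0',*c3(*t3))))
print('bigtop',tri(('scene0',*c1(117,73)),('side0',338.5,127)))
print('jar',atz('side0',359,220,.075),'sq',atz('side0',168,232,.01),atz('side0',200,210,.01),atz('side0',155,193,.0),'sd',atz('side0',246,358,.01),atz('side0',300,306,.01))
E
python3 f2.py
```

```text
big (array([ 0.73302223,  0.11458   , -0.0041968 ]), [0.7259108460449768, 0.5506659093065803])
thin (array([ 0.6177332 ,  0.05986527, -0.00117533]), [0.985355077542295, 0.8877024899238208])
(array([0.61812607, 0.06032257, 0.10700874]), [0.8200439717741348, 0.7596458437776701])
bigtop (array([0.72959463, 0.11332542, 0.21597507]), [0.679938669823122, 0.5387553263125805])
jar [0.68277985 0.00497405 0.075     ] sq [0.42594565 0.30769686 0.01      ] [0.51537256 0.32180601 0.01      ] [0.48182965 0.45927664 0.        ] sd [ 0.35250466 -0.04544808  0.01      ] [ 0.48785638 -0.03009764  0.01      ]
```

```bash
cat >> h.py <<'E'
def inc(p,heading=None):
    "world target TCP p, heading(deg) of tool y -> increments"
    s=env.sense(); T=R.from_quat(s['ee_rot']); d=T.inv().apply(np.asarray(p)-s['tool_pos'])*1000
    y=T.apply([0,1,0]); h=np.degrees(np.arctan2(y[1],y[0])); out=np.round(d,1).tolist()
    if heading is not None:
        t=(heading-h+180)%360-180; out.append(('yaw',round(-t/5,2),'alt',round((-t-180 if -t>0 else -t+180)/5,2)))
    print('inc',out,'h',round(h,2),'tcp',np.round(s['tool_pos'],4),'z',np.round(T.apply([0,0,1]),4),'q',np.round(s['joint_positions'],2),'F',np.round(s['force'],1),'w',round(float(s['grip_width']),4),'t',s['clock'])
    return d
E
python3 -c "
from h import *
inc([.625,.1485,.215],73)
print(proj('wrist0',np.array(env.sense()['tool_pos'])),proj('wrist0',[.53,.3,.01]))"
```

```text
inc [-554.9, -325.9, -25.4, ('yaw', np.float64(0.02), 'alt', np.float64(-35.98))] h 73.11 tcp [0.1888 0.6216 0.1892] z [-3.0e-04 -1.2e-03 -1.0e+00] q [-1.38  0.33  0.04  1.47 -0.01  1.34 -0.06] F [ 0.2  0.8 -0. ] w 0.0871 t 0.15
[323.77579658 268.56858654] [195.6563158  468.41011969]
```

Call:
play_rows(increments="-50 -29 -25 0 1;-100 -59 -25 0 1;-151 -89 -25 0 1;-202 -119 -25 0 1;-252 -148 -25 0 1;-303 -178 -25 0 1;-353 -208 -25 0 1;-404 -237 -25 0 1;-454 -267 -25 0 1;-505 -297 -25 0 1;-555 -326 -25 0 1;-555 -326 -25 0 1")

```text
clock: 1.65
tool_pos: [0.6274, 0.1427, 0.2143]
ee_rot: [0.151, 0.989, -0.002, 0.0]
force: [-0.1, 0.4, -0.4]
grip_width: 0.0865
```

```bash
python3 -c "
from h import *
inc([.625,.1485,.215],73)
snap('wrist','w1');print(proj('w1',[.625,.1485,.175]))"
```

```text
inc [4.1, 4.8, -0.7, ('yaw', np.float64(-0.07), 'alt', np.float64(35.93))] h 72.66 tcp [0.6274 0.1427 0.2143] z [ 4.0e-04 -3.2e-03 -1.0e+00] q [-0.64  0.32  0.44  1.46 -0.14  1.38  1.08] F [-0.1  0.4 -0.4] w 0.0865 t 1.65
[331.56234809 241.62374056]
```

View pics/w1.png

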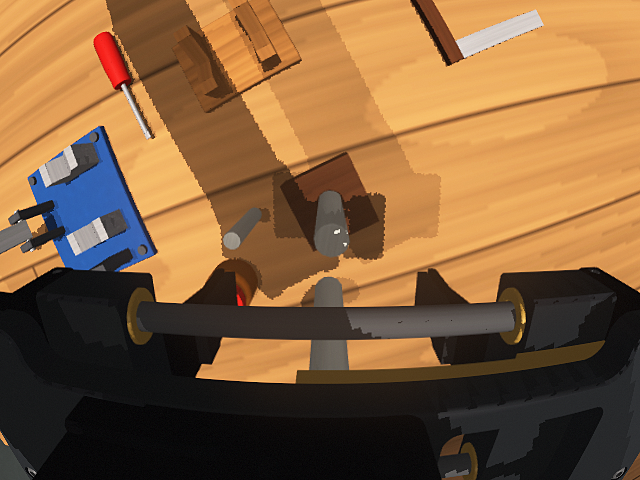

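```bash
python3 -c "
from h import *
crop('w1',160,0,160,130,5,'c5');crop('w1',270,140,130,130,4.5,'c6')"
```

```text
(no output)
```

View pics/c5.png

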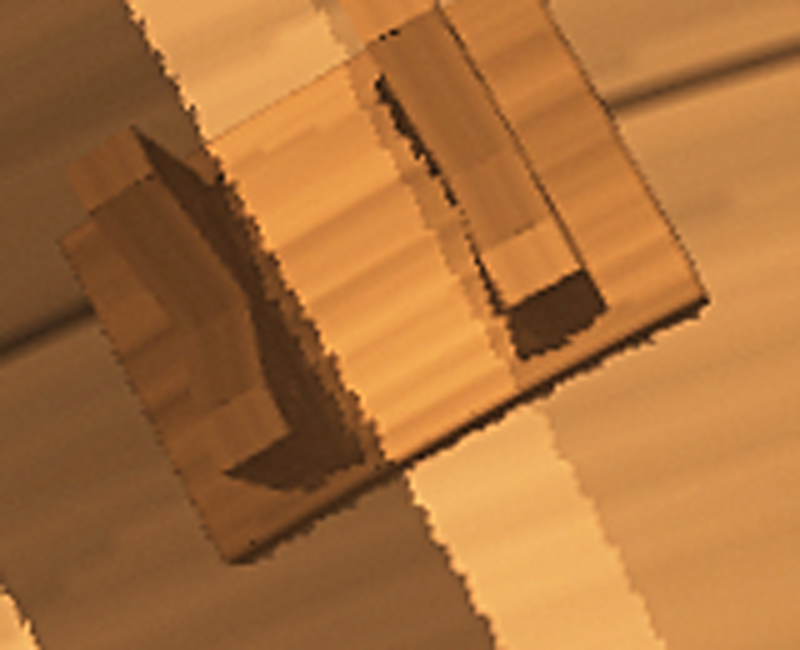

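View pics/c6.png

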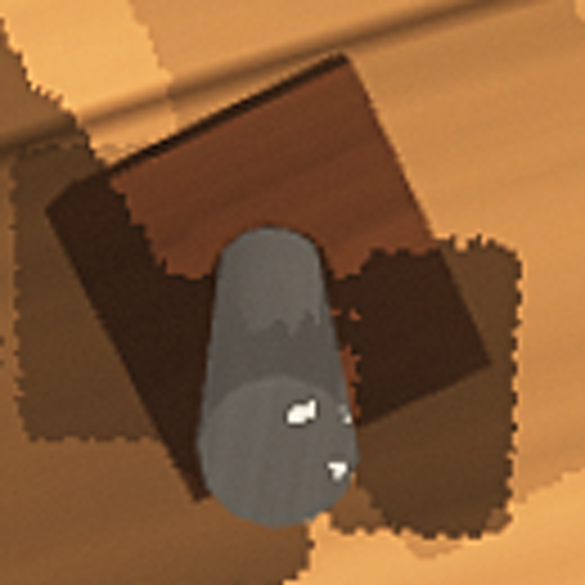

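```bash
cat > f3.py <<'E'
from fit import *
c5=lambda u,v:np.array([160+u/5,0+v/5])
print('bar top wrist',atz('w1',331.8,240,.175)); print(tri(('w1',331.8,240),('scene0',*c1(367,102)),('side0',*c3(337,65))))
W=[((40,26,56),(197,428)),((24,26,56),(265,392)),((-24,26,56),(485,250)),((-40,26,56),(555,222)),((60,45,12),(232,562)),((-60,45,12),(706,299))]
ow=[('w1',c5(*u),np.array(l)/1000) for l,u in W]
o3=[('side0',c3(*u),np.array(l)/1000) for l,u in [((-60,-45,12),(36,472)),((60,-45,12),(193,575)),((60,45,12),(294,473))]]
o1=[('scene0',c1(*u),np.array(l)/1000) for l,u in [((60,45,12),(457,170)),((-60,45,12),(627,264)),((-60,-45,12),(731,186))]]
for o in (ow,o3,o1,ow+o3+o1):
    r=fit(o,[.44,.1]);print(r.x,np.degrees(r.x[2])%360,np.round(r.fun,1))
E
python3 f3.py
```

```text
bar top wrist [0.62398567 0.1489747  0.175     ]
(array([0.6247168 , 0.14831189, 0.1734329 ]), [0.9209449967750246, 0.7848635902456373, 0.9350314416248504])
[0.43831744 0.09882265 4.88876352] 280.10551692770736 [ 0.1 -0.2  0.3 -1.6 -0.6  1.7  0.3 -0.8 -1.2  1.7  1.  -0.6]
[ 0.43815763  0.09297803 -1.41606973] 278.86518124294497 [-0.7  0.4 -0.8 -0.2  1.5 -0.4]
[0.44021069 0.10193018 4.88885674] 280.1108578815735 [-1.1 -0.8  0.4  0.8  0.6 -0.2]
[0.43841292 0.09850595 4.89066183] 280.21428199139183 [-0.1  0.   0.1 -1.4 -0.8  1.8 -0.  -0.7 -1.3  1.9  0.8 -0.6 -2.4 -0.6
 -1.6 -2.3 -0.3 -2.7 -1.4 -2.  -0.  -0.6  0.  -1.5]
```

```bash
python3 -c "
from h import *
inc([.6245,.1487,.112],73)"
```

```text
inc [2.2, 2.2, 102.2, ('yaw', np.float64(-0.03), 'alt', np.float64(35.97))] h 72.86 tcp [0.626  0.1461 0.2142] z [-7.0e-04 -1.4e-03 -1.0e+00] q [-0.64  0.32  0.44  1.47 -0.14  1.38  1.08] F [-0.3  0.7 -0.1] w 0.087 t 1.7
```

Call:
play_rows(increments="0 0 0 0 1;0 0 0 0 1")

```text
clock: 1.95
tool_pos: [0.6245, 0.1504, 0.2149]
ee_rot: [0.146, 0.989, 0.0, -0.0]
force: [0.5, -0.3, 0.3]
grip_width: 0.0871
```

```bash
python3 -c "
from h import *
inc([.6245,.1487,.112],73)"
```

```text
inc [-0.6, -1.6, 102.9, ('yaw', np.float64(0.05), 'alt', np.float64(-35.95))] h 73.24 tcp [0.6245 0.1504 0.2149] z [-3.e-04  6.e-04 -1.e+00] q [-0.64  0.32  0.44  1.47 -0.14  1.38  1.08] F [ 0.5 -0.3  0.3] w 0.0871 t 1.95
```

Call:
play_rows(increments="0 0 50 0 1;0 0 95 0 1;0 0 103 0 1;0 0 103 0 1;0 0 103 0 0.3;0 0 103 0 0.1;0 0 103 0 0;0 0 103 0 0;0 0 103 0 0;0 0 103 0 0", squeeze=20)

```text
clock: 3.2
tool_pos: [0.6252, 0.1487, 0.1118]
ee_rot: [0.147, 0.989, -0.0, -0.0]
force: [0.3, 0.1, -1.0]
grip_width: 0.0352
```

```bash
python3 -c "
from h import *
inc([.6245,.1487,.112],73)
snap('side','s1');snap('wrist','w2');crop('s1',215,60,170,190,3,'c7')"
```

```text
inc [0.6, -0.2, -0.2, ('yaw', np.float64(0.02), 'alt', np.float64(-35.98))] h 73.11 tcp [0.6252 0.1487 0.1118] z [-1.e-04 -0.e+00 -1.e+00] q [-0.63  0.39  0.42  1.6  -0.17  1.19  1.1 ] F [ 0.3  0.1 -1. ] w 0.0352 t 3.2
```

View pics/c7.png

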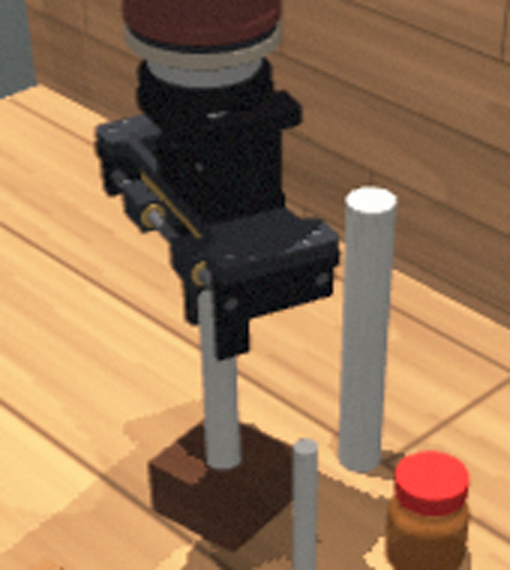

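View pics/w2.png

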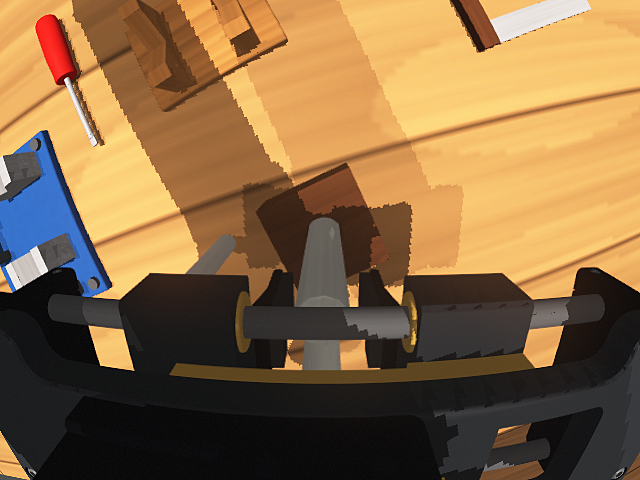

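Call:
play_rows(increments="0 0 0 0 0;0 0 0 0 0;0 0 0 0 0;0 0 0 0 0;0 0 -15 0 0;0 0 -30 0 0;0 0 -50 0 0;0 0 -75 0 0;0 0 -75 0 0")

```text
clock: 4.42
tool_pos: [0.6268, 0.149, 0.19]
ee_rot: [0.147, 0.989, 0.001, 0.002]
force: [-0.0, 0.2, -2.4]
grip_width: 0.0235
```

```bash
python3 -c "
from h import *
from fit import P
RF=[.4385,.0985,np.radians(280.1)]
for lx in (-70,-57,8): print(lx,P(RF,[lx/1000,0,0]))
inc(P(RF,[-.068,0,.18])[0]+np.array([0,0,.0]),10)
snap('side','s2');crop('s2',215,20,170,230,2.5,'c8')"
```

```text
-70 [[0.42622433 0.16741522 0.        ]]
-57 [[0.4285041  0.15461668 0.        ]]
8 [[0.43990293 0.09062397 0.        ]]
inc [196.4, -42.5, 9.1, ('yaw', np.float64(12.62), 'alt', np.float64(-23.38))] h 73.1 tcp [0.6268 0.149  0.19  ] z [ 0.0046  0.0017 -1.    ] q [-0.64  0.33  0.43  1.5  -0.14  1.33  1.08] F [-0.   0.2 -2.4] w 0.0235 t 4.425
```

View pics/c8.png

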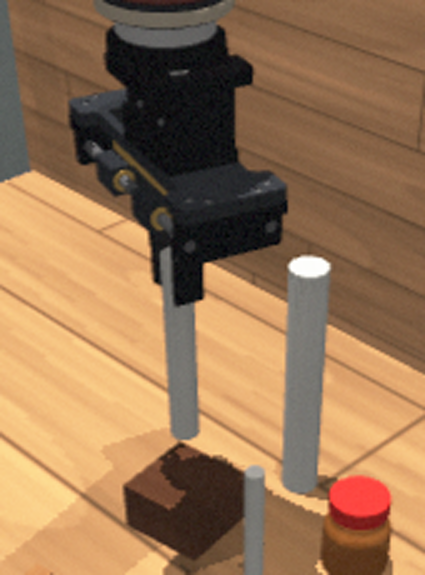

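Call:
play_rows(increments="25 -5 0 1.6 0;50 -10 0 3.2 0;75 -16 0 4.8 0;100 -21 0 6.3 0;125 -26 0 7.9 0;150 -32 0 9.5 0;175 -37 0 11 0;196 -42 0 12.6 0;196 -42 0 12.6 0;196 -42 0 12.6 0;196 -42 0 12.6 0")

```text
clock: 5.85
tool_pos: [0.4259, 0.1652, 0.1866]
ee_rot: [0.642, 0.767, -0.0, 0.0]
force: [-0.6, 0.1, -2.1]
grip_width: 0.0236
```

```bash
python3 -c "
from h import *
from fit import P
RF=[.4385,.0985,np.radians(280.1)]
inc(P(RF,[-.068,0,.11])[0],10.1)
snap('wrist','w3');snap('scene','sc3')"
```

```text
inc [0.1, 0.7, 76.6, ('yaw', np.float64(0.01), 'alt', np.float64(-35.99))] h 10.14 tcp [0.4259 0.1652 0.1866] z [-1.e-04 -5.e-04 -1.e+00] q [-0.9  -0.09  0.41  1.93  0.04  1.29 -0.32] F [-0.6  0.1 -2.1] w 0.0236 t 5.85
```

View pics/w3.png

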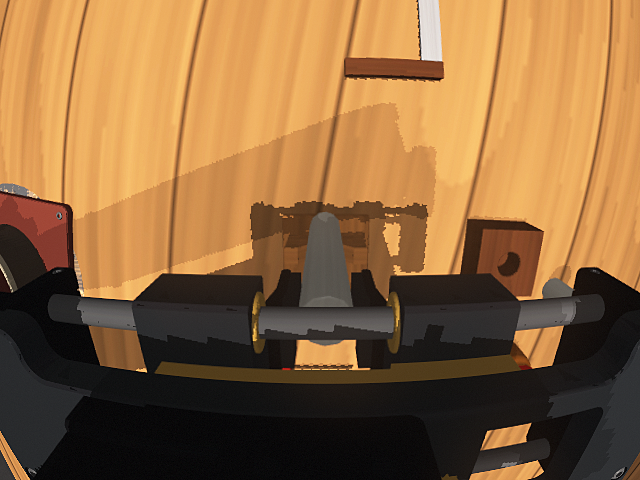

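View pics/sc3.png

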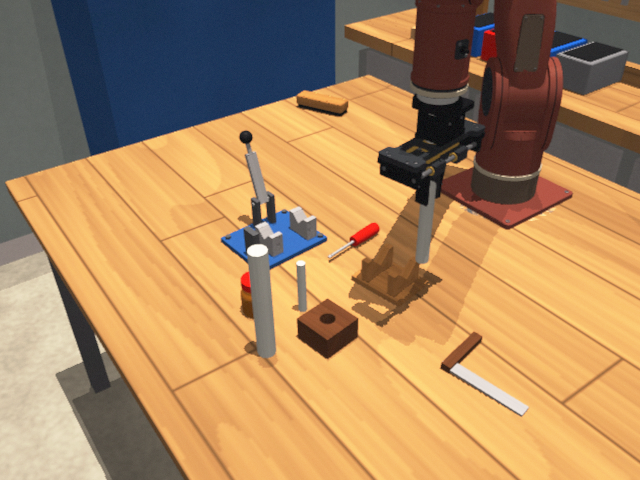

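Call:
play_rows(increments="0 1 30 0 0;0 1 55 0 0;0 1 64 0 0;0 1 64 0 0;-6 1 64 0 0;-12 1 64 0 0;-12 1 64 0 0", squeeze=6)

```text
clock: 6.82
tool_pos: [0.429, 0.1533, 0.1234]
ee_rot: [0.642, 0.766, 0.0, 0.0]
force: [-0.9, 0.5, -3.2]
grip_width: 0.0238
```

```bash
cat > look.py <<'E'
from h import *
from fit import P
import sys
RF=[.4385,.0985,np.radians(280.1)]
s=env.sense();d=s['tool_pos'][:2]-np.array(RF[:2]);c,sn=np.cos(RF[2]),np.sin(RF[2])
print('local',np.round([1000*(c*d[0]+sn*d[1]),1000*(-sn*d[0]+c*d[1]),1000*s['tool_pos'][2]],1))
inc(s['tool_pos'],10.1)
snap('scene','sc_'+sys.argv[1]);crop('sc_'+sys.argv[1],320,90,180,220,2.6,'cs_'+sys.argv[1])
E
python3 look.py a
```

```text
local [-55.6   0.2 123.4]
inc [0.0, 0.0, 0.0, ('yaw', np.float64(-0.01), 'alt', np.float64(35.99))] h 10.04 tcp [0.429  0.1533 0.1234] z [ 7.e-04  6.e-04 -1.e+00] q [-0.89 -0.04  0.44  2.02  0.02  1.15 -0.28] F [-0.9  0.5 -3.2] w 0.0238 t 6.825
```

View pics/cs_a.png

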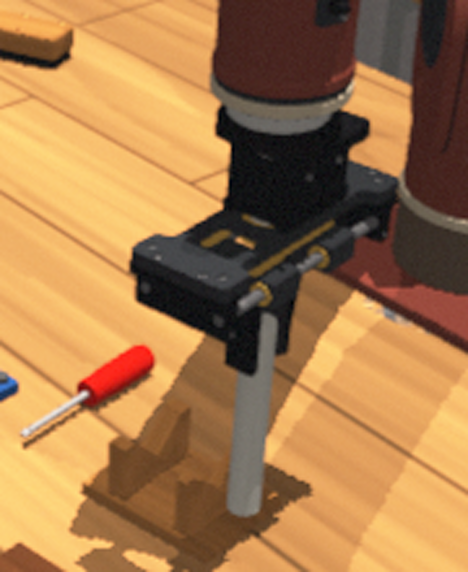

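Call:
play_rows(increments="-6 0 0 0 0;-14 0 1 0 0;-23 0 2 0 0;-32 0 3.5 0 0;-32 0 3.5 0 0", squeeze=5)

```text
clock: 7.5
tool_pos: [0.4342, 0.1214, 0.1192]
ee_rot: [0.643, 0.766, -0.0, -0.0]
force: [0.1, 1.0, -2.3]
grip_width: 0.0237
```

```bash
python3 look.py b
```

```text
local [-23.3  -0.2 119.2]
inc [0.0, 0.0, 0.0, ('yaw', np.float64(-0.02), 'alt', np.float64(35.98))] h 10.02 tcp [0.4342 0.1214 0.1192] z [-2.e-04 -1.e-04 -1.e+00] q [-0.85 -0.04  0.47  2.04  0.02  1.14 -0.21] F [ 0.1  1.  -2.3] w 0.0237 t 7.5
```

View pics/cs_b.png

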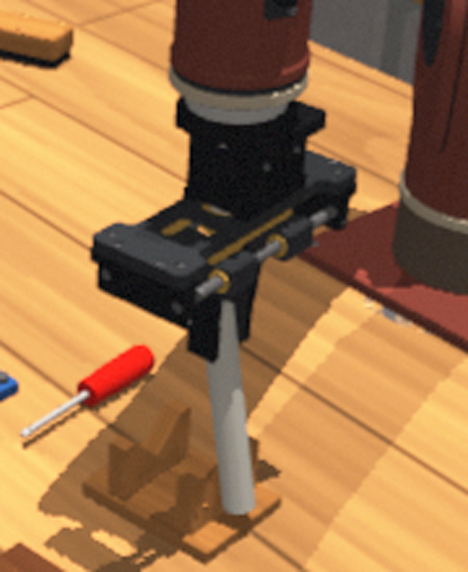

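Call:
play_rows(increments="-8 0 2 0 0;-17 0 5.5 0 0;-25 0 10 0 0;-32 0 14.5 0 0;-40 0 20 0 0;-46.5 0 25.5 0 0;-52 0 32 0 0;-58 0 38.5 0 0;-63 0 45 0 0;-63 0 45 0 0")

```text
clock: 8.8
tool_pos: [0.445, 0.0599, 0.0738]
ee_rot: [0.642, 0.766, -0.0, -0.0]
force: [0.4, 0.2, -1.8]
grip_width: 0.0238
```

```bash
python3 look.py c
```

```text
local [39.1 -0.4 73.8]
inc [0.0, 0.0, 0.0, ('yaw', np.float64(-0.01), 'alt', np.float64(35.99))] h 10.07 tcp [0.445  0.0599 0.0738] z [-7.e-04 -4.e-04 -1.e+00] q [-0.78  0.01  0.56  2.1  -0.    1.04 -0.05] F [ 0.4  0.2 -1.8] w 0.0238 t 8.8
```

View pics/cs_c.png

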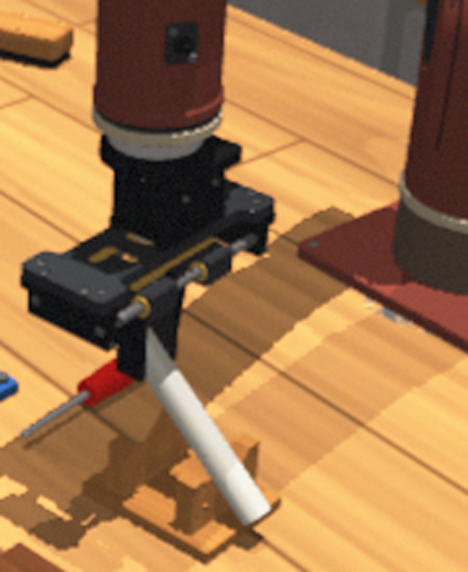

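Call:
play_rows(increments="-4 0 7.5 0 0;-7 0 15 0 0;-10.5 0 22.5 0 0;-13 0 30 0 0;-15 0 38 0 0;-16 0 45 0 0;-16 0 46 0 0;-16 0 46 0 0")

```text
clock: 9.85
tool_pos: [0.448, 0.0446, 0.0284]
ee_rot: [0.642, 0.767, -0.0, -0.0]
force: [-1.4, -1.2, -1.0]
grip_width: 0.0239
```

```bash
python3 look.py d; python3 -c "
from h import *
snap('side','sd_d');crop('sd_d',150,150,190,190,3.1,'cd_d')"
```

```text
local [54.7 -0.1 28.4]
inc [0.0, 0.0, 0.0, ('yaw', np.float64(0.0), 'alt', np.float64(-36.0))] h 10.11 tcp [0.448  0.0446 0.0284] z [-2.e-04 -1.e-04 -1.e+00] q [-0.75  0.08  0.58  2.14 -0.06  0.93  0.04] F [-1.4 -1.2 -1. ] w 0.0239 t 9.85
```

View pics/cs_d.png

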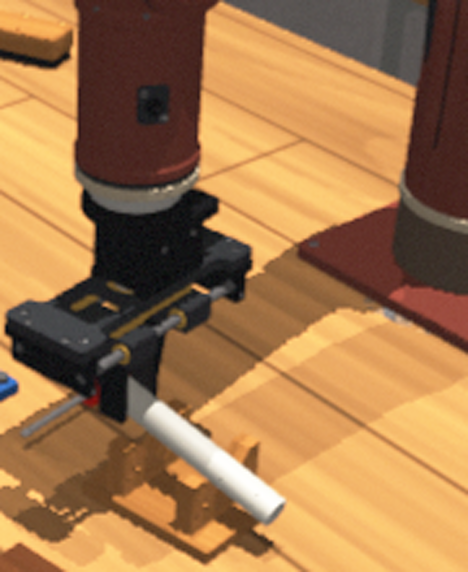

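View pics/cd_d.png

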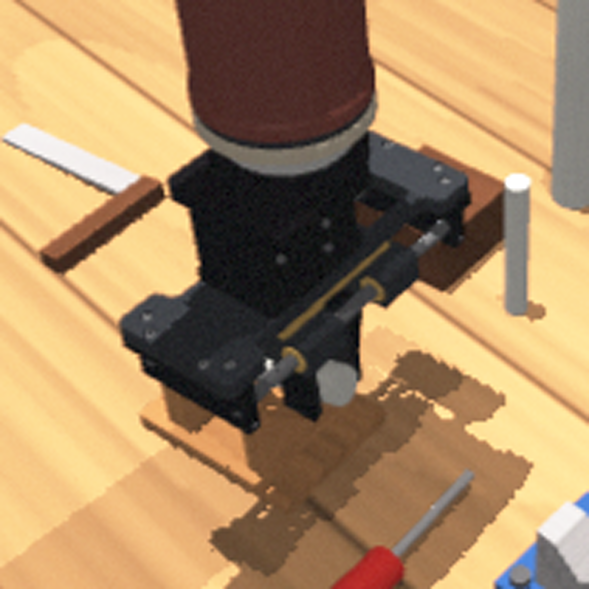

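```bash
python3 -c "
from h import *
RF=[.4385,.0985,np.radians(280.1)]
p=atz('sc_d',320+270/2.6,90+507/2.6,.047);d=p[:2]-RF[:2];c,s=np.cos(RF[2]),np.sin(RF[2]);print(p,c*d[0]+s*d[1],-s*d[0]+c*d[1])"
```

```text
[0.43185869 0.18462373 0.047     ] -0.0859537526793768 0.008564847114066708
```

Call:
play_rows(increments="0 0 0.5 0 0.35;0 0 0.5 0 0.5;0 0 0.5 0 0.8;0 0 0.5 0 1;0 0 0.5 0 1;0 0 0 0 1")

```text
clock: 10.7
tool_pos: [0.448, 0.0446, 0.0284]
ee_rot: [0.642, 0.767, -0.0, 0.0]
force: [-0.1, 0.2, -0.3]
grip_width: 0.0726
```

```bash
python3 look.py e; python3 -c "
from h import *
snap('wrist','w_e')"
```

```text
local [54.8 -0.1 28.4]
inc [0.0, 0.0, 0.0, ('yaw', np.float64(0.0), 'alt', np.float64(-36.0))] h 10.11 tcp [0.448  0.0446 0.0284] z [-1.e-04 -1.e-04 -1.e+00] q [-0.75  0.08  0.58  2.14 -0.06  0.93  0.04] F [-0.1  0.2 -0.3] w 0.0726 t 10.7
```

View pics/cs_e.png

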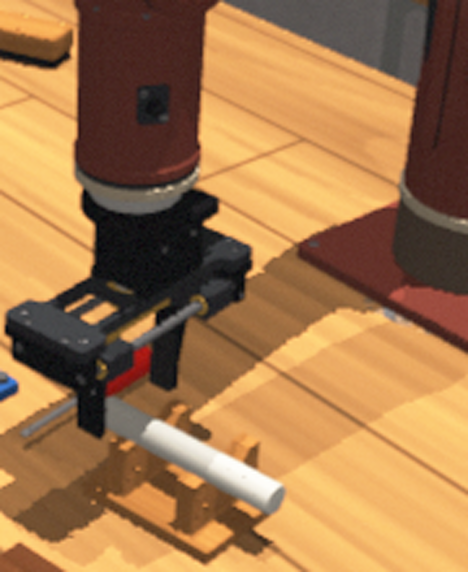

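View pics/w_e.png

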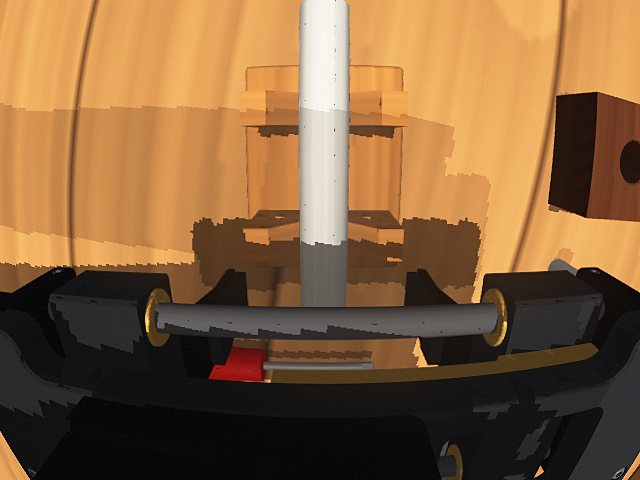

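```bash
python3 -c "
from h import *
snap('side','sd_e');crop('sd_e',150,150,190,190,3.1,'cd_e')
crop('sc_e',390,240,60,60,8,'cs_e2')"
```

```text
(no output)
```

View pics/cd_e.png

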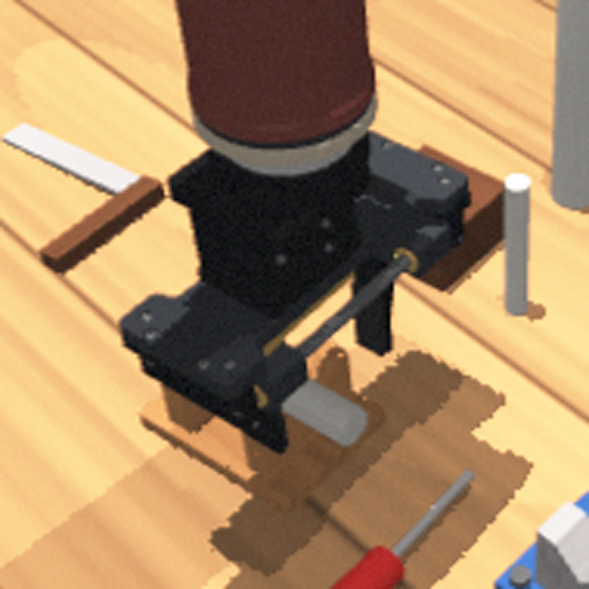

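View pics/cs_e2.png

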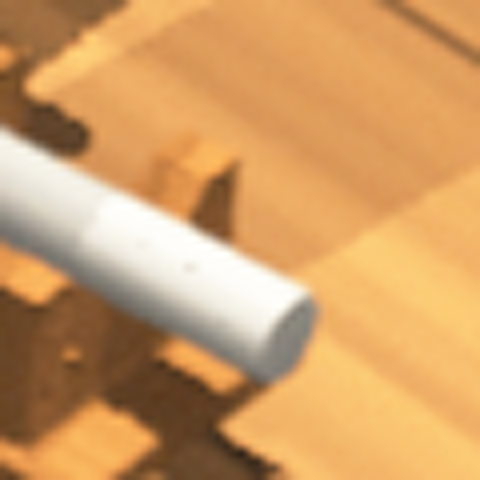

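```bash
python3 -c "
from h import *
RF=[.4385,.0985,np.radians(280.1)]
for t,u,v in (('sc_e',426.25,282.2),('sd_e',262.9,287.1)):
  p=atz(t,u,v,.047);d=p[:2]-RF[:2];c,s=np.cos(RF[2]),np.sin(RF[2]);print(p,c*d[0]+s*d[1],-s*d[0]+c*d[1])
print(np.degrees(-0.85), env.sense()['clock'])"
```

```text
[0.42275458 0.18137182 0.047     ] -0.08434879092185052 -0.0009684567212429936
[0.45081093 0.02476141 0.047     ] 0.07475480563415476 -0.0008111498810525059
-48.70141258611997 10.85
```

Call:
play_rows(increments="0 0 0 0 1;0 0 0 0 0.5;0 0 0 0 0.2;0 0 0 0 0;0 0 0 0 0;0 0 0 0 0;0 0 0 0 0;0 0 0 0 0;0 0 0 0 0;0 0 0 0 0", squeeze=55)

```text
clock: 12.1
tool_pos: [0.448, 0.0445, 0.0283]
ee_rot: [0.642, 0.767, -0.0, 0.0]
force: [-1.8, 0.1, -0.3]
grip_width: 0.0056
```

```bash
python3 - <<'E'
from h import *
from fit import P
print(env.sense()['grip_width'])
crop('w1',0,110,170,170,4,'c9')
F=[.52734,-.13235,.075]
for t,x,y,w,h,k,o in(('scene0',205,115,135,155,3.8,'o2'),('w1',0,110,170,170,4,'o9'),('side0',300,255,170,140,4.5,'o4')):
    im=cv2.imread(f'pics/{t}.png')[y:y+h,x:x+w];im=cv2.resize(im,None,fx=k,fy=k,interpolation=cv2.INTER_CUBIC)
    for a in(-58,-32,32,58):
        for b in(-30,-18,18,30):
            u=proj(t,P(F,[a/1000,b/1000,.058])[0]);q=((u-[x,y])*k).astype(int);cv2.circle(im,tuple(int(i) for i in q),2,(0,0,255),-1)
    cv2.imwrite(f'pics/{o}.png',im)
E
```

```text
0.005606446094762479
```

View pics/o2.png

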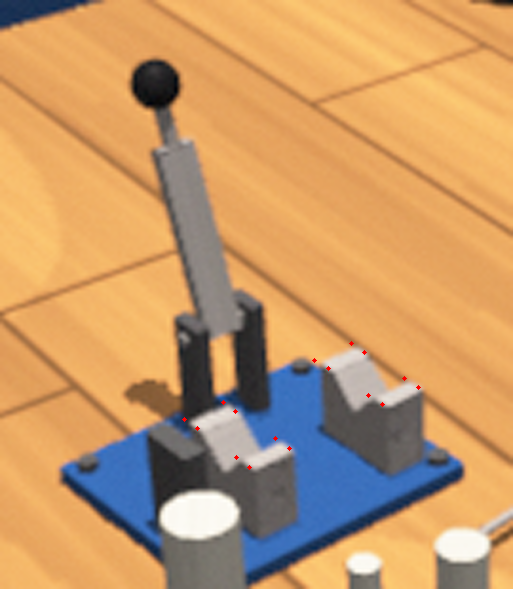

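View pics/o9.png

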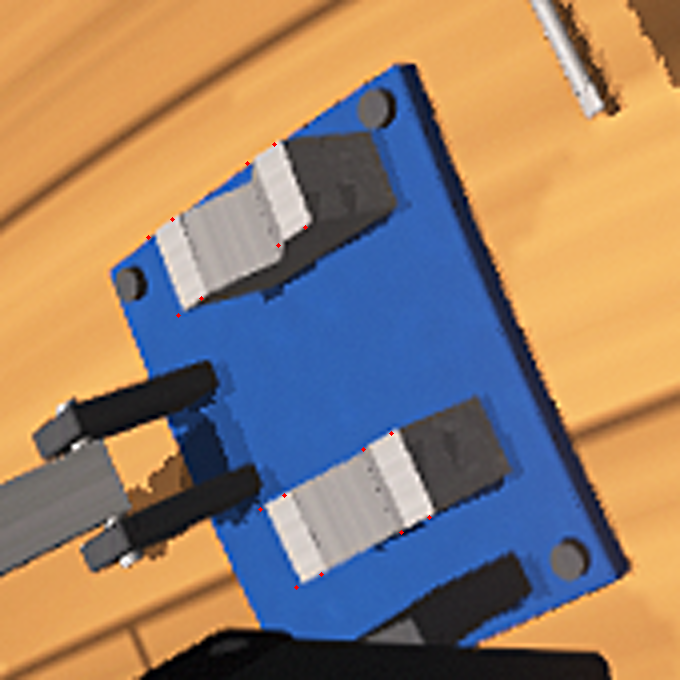

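```bash
python3 look.py f; python3 -c "
from h import *
snap('side','sd_f');crop('sd_f',150,150,190,190,3.1,'cd_f');snap('wrist','w_f')"
```

```text
local [54.8 -0.1 28.3]
inc [0.0, 0.0, 0.0, ('yaw', np.float64(0.0), 'alt', np.float64(-36.0))] h 10.1 tcp [0.448  0.0445 0.0283] z [-0.e+00 -1.e-04 -1.e+00] q [-0.75  0.08  0.58  2.14 -0.06  0.93  0.04] F [-1.8  0.1 -0.3] w 0.0056 t 12.1
```

View pics/cs_f.png

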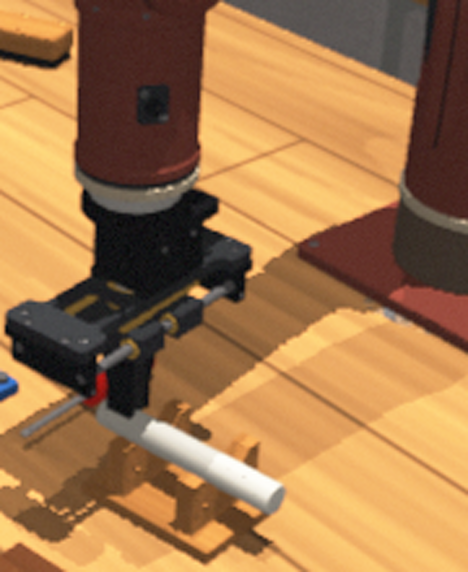

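View pics/cd_f.png

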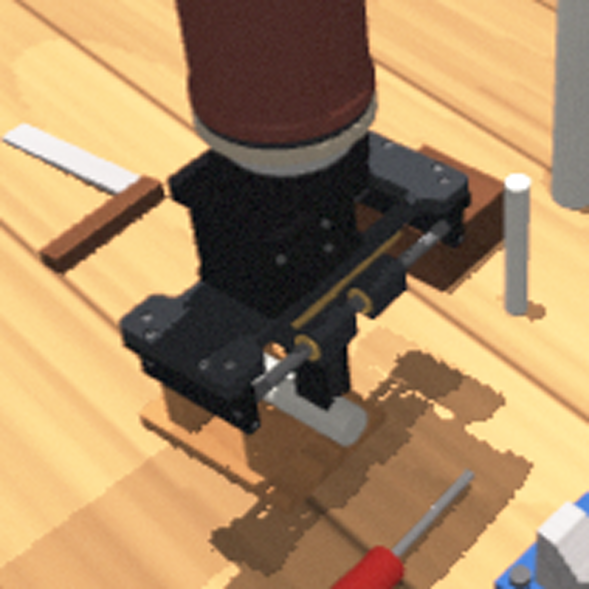

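View pics/w_f.png

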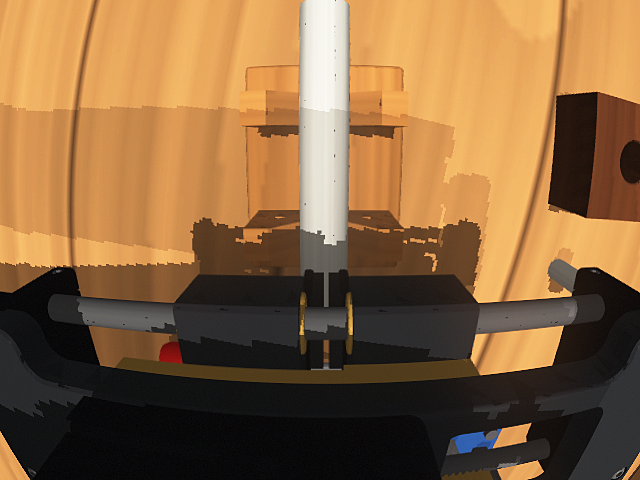

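```bash
python3 - <<'E'
from h import *
tp=np.array(env.sense()['tool_pos'])
for t,x,y,w,h,k,o in(('sd_f',220,220,80,90,7,'q1'),('sc_f',340,200,90,90,7,'q2')):
    im=cv2.imread(f'pics/{t}.png')[y:y+h,x:x+w];im=cv2.resize(im,None,fx=k,fy=k,interpolation=cv2.INTER_CUBIC)
    for dz,c in((0,(0,0,255)),(.019,(0,255,0)),(.04,(255,0,0))):
        q=((proj(t,tp+[0,0,dz])-[x,y])*k);cv2.circle(im,tuple(int(i) for i in q),4,c,-1)
    cv2.imwrite(f'pics/{o}.png',im)
E
```

```text
(no output)
```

View pics/q1.png

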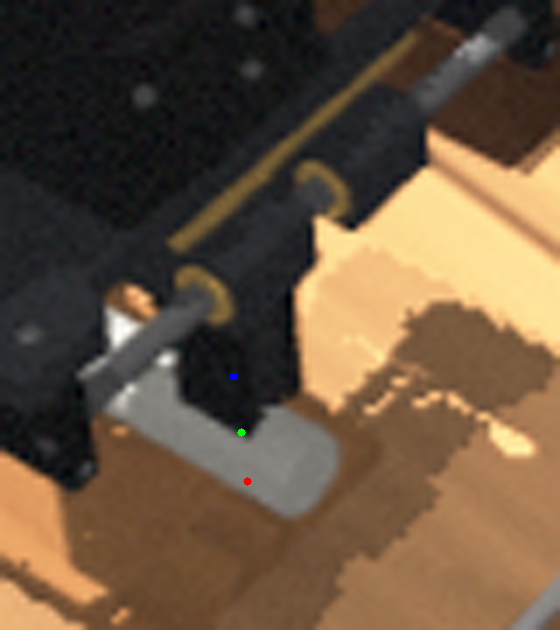

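View pics/q2.png

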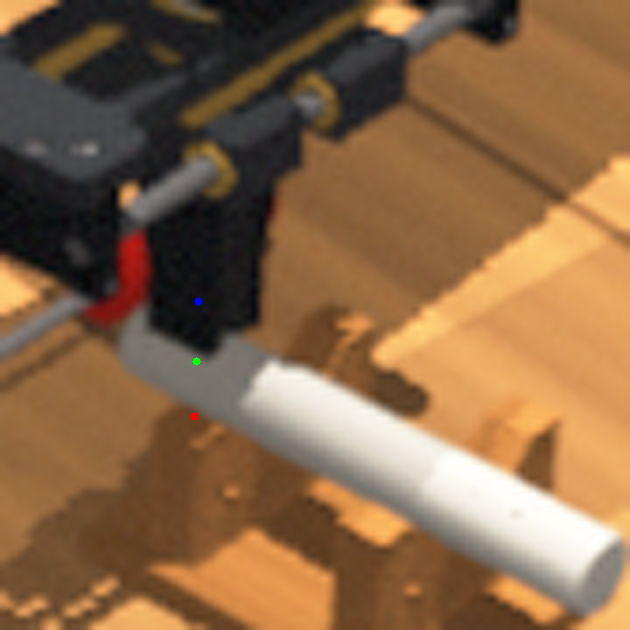

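```bash
python3 - <<'E'
from h import *
tp=np.array(env.sense()['tool_pos'])
for a in ((255,418),(250,425),(258,412)):
  x,e=tri(('sd_f',220+a[0]/7,220+a[1]/7),('sc_f',340+207/7,200+338/7));print((x-tp)*1000,e)
E
```

```text
[-0.51894001 -1.61476713 25.97280848] [1.969332971794128, 1.7624146850314186]
[-1.93347427 -2.26021324 25.0027937 ] [1.5982386613080029, 1.427302485239884]
[ 0.5763416  -0.95344237 26.82332328] [2.1956724169584416, 1.9683961049933867]
```

Call:
play_rows(increments="0 0 0 0 0.6;0 0 0 0 1;0 0 0 0 1;0 0 0 0 1;0 0 0 0 1;0 0 0 0 1;0 0 10 0 1;0 0 18 0 1;0 0 25 0 1;0 0 25 0 1", squeeze=50)

```text
clock: 13.5
tool_pos: [0.4474, 0.0443, 0.0026]
ee_rot: [0.642, 0.767, -0.001, -0.0]
force: [1.0, -1.0, -1.1]
grip_width: 0.0854
```

```bash
python3 look.py g; python3 -c "
from h import *
snap('side','sd_g');crop('sd_g',200,200,110,110,5,'cd_g')"
```

```text
local [54.9 -0.7  2.6]
inc [0.0, 0.0, 0.0, ('yaw', np.float64(0.0), 'alt', np.float64(-36.0))] h 10.1 tcp [0.4474 0.0443 0.0026] z [-1.3e-03 -8.0e-04 -1.0e+00] q [-0.74  0.13  0.58  2.16 -0.09  0.87  0.07] F [ 1.  -1.  -1.1] w 0.0854 t 13.5
```

View pics/cs_g.png

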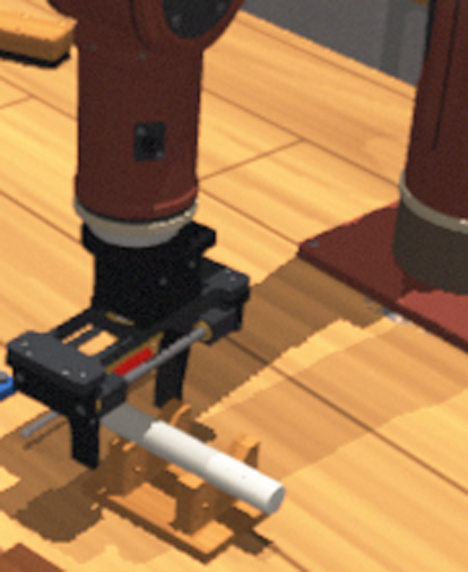

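View pics/cd_g.png

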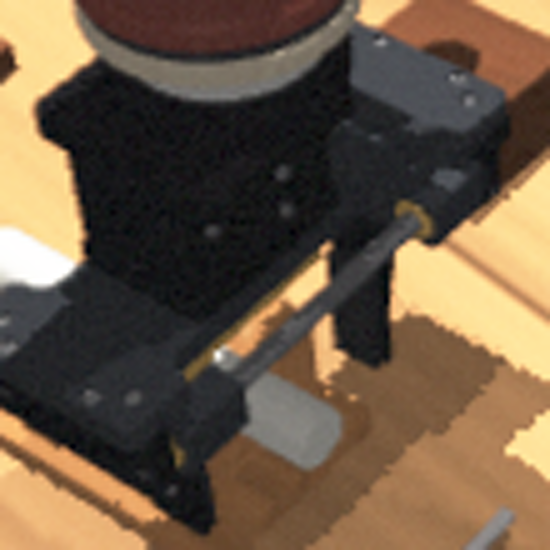

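Call:
play_rows(increments="0 0 0 0 0.5;0 0 0 0 0.2;0 0 0 0 0;0 0 0 0 0;0 0 0 0 0;0 0 0 0 0;0 0 0 0 0;0 0 -10 0 0;0 0 -20 0 0;0 0 -20 0 0", squeeze=55)

```text
clock: 14.85
tool_pos: [0.4489, 0.0449, 0.0245]
ee_rot: [0.642, 0.767, 0.001, 0.0]
force: [0.3, 0.0, -3.6]
grip_width: 0.0225
```

```bash
python3 look.py i
```

```text
local [54.6  0.9 24.5]
inc [0.0, 0.0, 0.0, ('yaw', np.float64(0.0), 'alt', np.float64(-36.0))] h 10.12 tcp [0.4489 0.0449 0.0245] z [ 0.002  0.001 -1.   ] q [-0.75  0.09  0.58  2.14 -0.06  0.92  0.04] F [ 0.3  0.  -3.6] w 0.0225 t 14.85
```

View pics/cs_i.png

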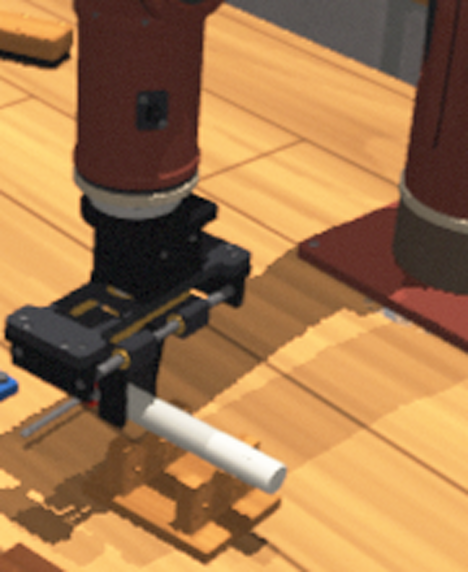

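```bash
cat > f4.py <<'E'
from fit import *
F=[.52734,-.13235,.075]
c9=lambda u,v:np.array([u/4,110+v/4])
L=[np.array([a,b,58])/1000 for a in(-58,-32,32,58) for b in(-30,-18,18,30)]
def near(t,uv): return min(L,key=lambda l:np.linalg.norm(proj(t,P(F,l)[0])-uv))
def mk(t,c,pairs): return [(t,c(*s),near(t,c(*p))) for p,s in pairs]
ow=mk('w1',c9,[((248,163),(253,163)),((274,144),(285,140)),((279,245),(285,245)),((306,227),(312,222)),((149,237),(155,237)),((172,219),(180,215)),((179,315),(186,311)),((202,298),(205,298)),((364,449),(366,448)),((391,433),(398,430)),((402,532),(405,530)),((430,517),(436,515)),((262,509),(265,508)),((284,495),(288,493)),((297,587),(302,583)),((322,573),(325,574))])
o4=[]
for l,uv in {(-58,30):(104,300),(-58,-30):(237,390),(-32,30):(152,257),(-32,-18):(247,328),(-32,-30):(280,345),(32,30):(253,157),(32,-18):(357,212),(32,-30):(383,233),(58,30):(298,117),(58,-18):(395,175),(58,-30):(424,193)}.items():
    o4.append(('side0',c4(*uv),np.array([l[0],l[1],58])/1000))
o2=mk('scene0',c2,[((314,360),(322,365)),((351,343),(358,348)),((418,387),(423,390)),((382,404),(388,407)),((184,418),(190,421)),((289,448),(295,450)),((250,466),(254,468))])
for o in(ow,o4,o2,ow+o4+o2):
    r=fit(o,[.53,-.13]);print(np.round(r.x,4),np.sqrt(np.mean(r.fun**2)))
E
python3 f4.py
```

```text
[ 0.5274 -0.1299  6.3535] 0.44558537905353685
[ 0.5273 -0.1324  0.075 ] 0.5978663458212762
[ 0.5262 -0.1284  0.0621] 0.2743183833788784
[ 0.5272 -0.1306  6.3536] 0.7419100116501658
```

Call:
play_rows(increments="0 0 -30 0 0;0 0 -60 0 0;-12 -2 -60 2 0;-30 -5 -60 4 0;-50 -9 -60 6 0;-70 -12 -60 8 0;-90 -16 -60 10 0;-110 -19 -60 12 0;-128 -22 -60 14 0;-146 -25 -60 16 0;-163 -28 -60 18 0;-178 -31 -60 19.2 0")

```text
clock: 16.4
tool_pos: [0.4484, -0.1367, 0.0831]
ee_rot: [0.999, 0.033, -0.0, -0.0]
force: [0.2, -1.0, -2.6]
grip_width: 0.0229
```

Call:
play_rows(increments="0 0 0 0 0;0 0 0 0 0;0 0 0 0 0")

```text
clock: 16.77
tool_pos: [0.4488, -0.1353, 0.0833]
ee_rot: [0.999, 0.037, -0.0, -0.0]
force: [-0.4, -0.1, -2.1]
grip_width: 0.0226
```

```bash
cat > lookf.py <<'E'
from h import *
import sys
FF=[.5272,-.130,np.radians(4.1)]
s=env.sense();d=s['tool_pos'][:2]-np.array(FF[:2]);c,sn=np.cos(FF[2]),np.sin(FF[2])
print('localF',np.round([1000*(c*d[0]+sn*d[1]),1000*(-sn*d[0]+c*d[1]),1000*s['tool_pos'][2]],1))
g=sys.argv[1]
inc(s['tool_pos'],-85.9)
snap('scene','f_sc'+g);snap('side','f_sd'+g);snap('wrist','f_w'+g)
a=cv2.imread(f'pics/f_sc{g}.png')[110:290,190:370];b=cv2.imread(f'pics/f_sd{g}.png')[215:395,270:450]
cv2.imwrite(f'pics/f{g}.png',cv2.resize(np.hstack([a,b]),None,fx=2.2,fy=2.2,interpolation=cv2.INTER_CUBIC))
E
python3 lookf.py 1
```

```text
localF [-78.6   0.3  83.3]
inc [0.0, 0.0, 0.0, ('yaw', np.float64(0.03), 'alt', np.float64(-35.97))] h -85.75 tcp [ 0.4488 -0.1353  0.0833] z [-2.e-04  2.e-04 -1.e+00] q [-0.56  0.04  0.78  2.05 -0.03  1.06 -1.25] F [-0.4 -0.1 -2.1] w 0.0226 t 16.775
```

View pics/f1.png

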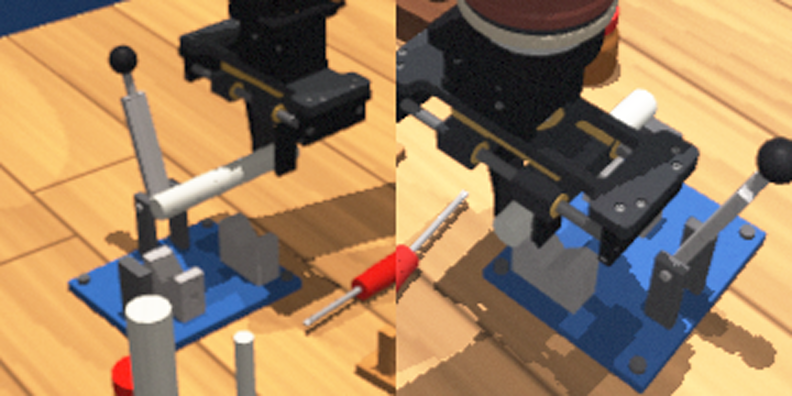

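View pics/f_w1.png

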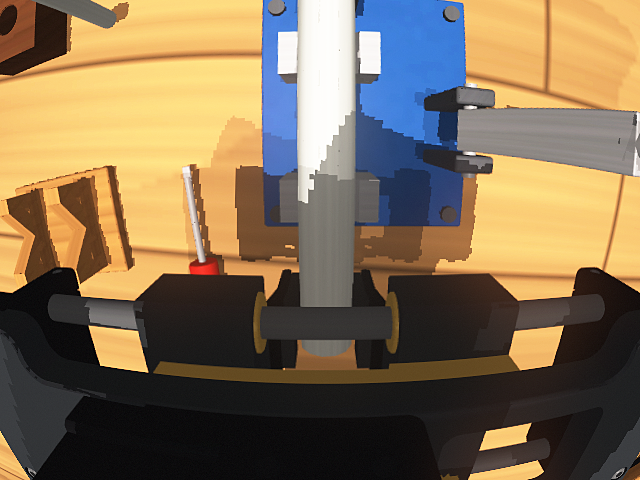

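```bash
python3 -c "
from h import *
for f in ([.5272,-.130],[.5262,-.1284]):
  p=atz('f_sc1',190+160/2.2,110+204/2.2,.128);d=p[:2]-np.array(f);a=np.radians(4.1);c,s=np.cos(a),np.sin(a);print(p,c*d[0]+s*d[1],-s*d[0]+c*d[1])"
```

```text
[ 0.58092924 -0.12285637  0.128     ] 0.05410248755962925 0.0032838436947047736
[ 0.58092924 -0.12285637  0.128     ] 0.05498553243162789 0.0016164409976825592
```

Call:
play_rows(increments="6 0 15 0 0;6 0 35 0 0;6 0 50 0 0;6 0 60 0 0;6 0 66 0 0;6 0 70 0 0;6 0 70 0 0;6 0 70 0 0")

```text
clock: 17.92
tool_pos: [0.4554, -0.1366, 0.0139]
ee_rot: [0.999, 0.036, 0.001, 0.001]
force: [1.1, -6.0, -0.6]
grip_width: 0.0229
```

```bash
python3 lookf.py 2
```

```text
localF [-72.1  -1.4  13.9]
inc [0.0, 0.0, 0.0, ('yaw', np.float64(-0.01), 'alt', np.float64(35.99))] h -85.93 tcp [ 0.4554 -0.1366  0.0139] z [ 0.0016 -0.001  -1.    ] q [-0.51  0.19  0.78  2.11 -0.17  0.9  -1.14] F [ 1.1 -6.  -0.6] w 0.0229 t 17.925
```

View pics/f2.png

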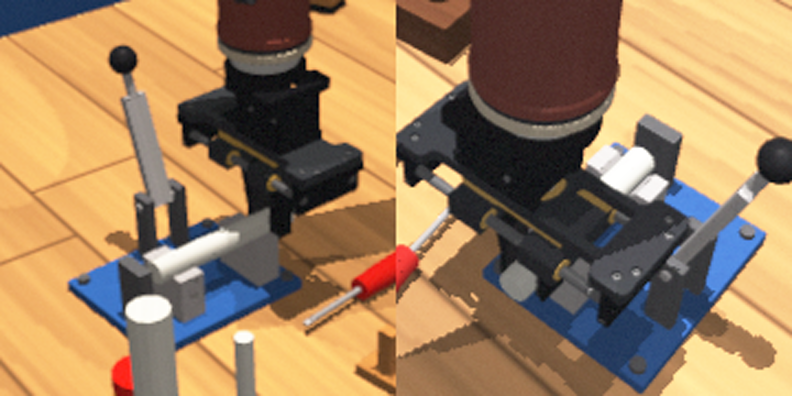

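View pics/f_w2.png

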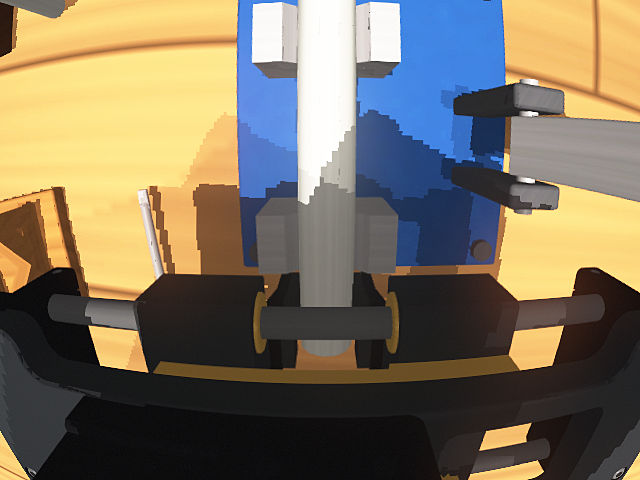

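Call:
play_rows(increments="0 1 0 0 0;0 1 0.5 0 0;0 1 0.5 0 0.35;0 1 0.5 0 0.5;0 1 0.5 0 0.8;0 1 0.5 0 1;0 1 0.5 0 1;0 1 0.5 0 1;0 1 0.5 0 1", squeeze=6)

```text
clock: 19.2
tool_pos: [0.4548, -0.1367, 0.0129]
ee_rot: [0.999, 0.036, -0.0, 0.0]
force: [-0.2, 0.2, 0.0]
grip_width: 0.0816
```

```bash
python3 lookf.py 3
```

```text
localF [-72.7  -1.5  12.9]
inc [0.0, 0.0, 0.0, ('yaw', np.float64(0.0), 'alt', np.float64(-36.0))] h -85.89 tcp [ 0.4548 -0.1367  0.0129] z [-0. -0. -1.] q [-0.51  0.19  0.78  2.11 -0.17  0.9  -1.14] F [-0.2  0.2  0. ] w 0.0816 t 19.2
```

View pics/f3.png

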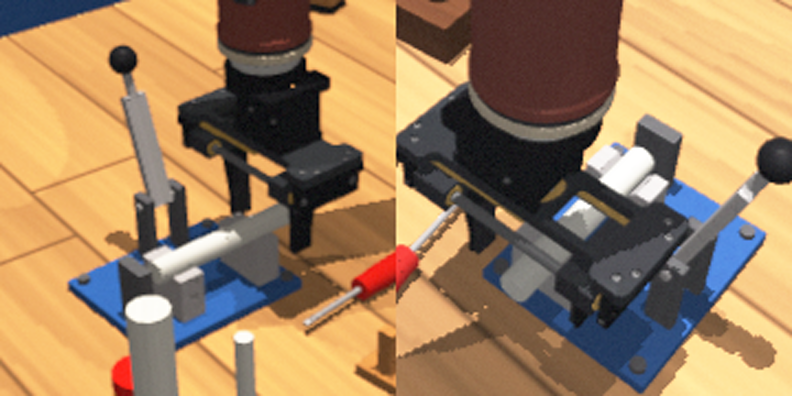

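View pics/f_w3.png

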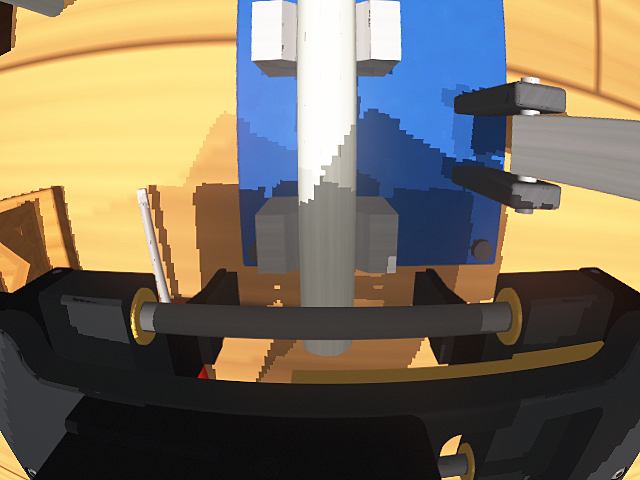

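Call:
play_rows(increments="0 0 -25 0 1;0 0 -50 0 1;-10 0 -50 0 1;-25 0 -50 0 0.5;-43 0 -50 0 0;-43 0 -50 0 0;-43 0 -50 0 0;-43 0 -50 0 0;-43 0 -50 0 0;-43 0 -50 0 0;-43 0 -50 0 0", squeeze=20)

```text
clock: 20.72
tool_pos: [0.4119, -0.1398, 0.0628]
ee_rot: [0.999, 0.036, -0.0, 0.0]
force: [-0.0, -0.2, 0.4]
grip_width: 0.0153
```

```bash
python3 lookf.py 4
```

```text
localF [-115.7   -1.5   62.8]
inc [0.0, 0.0, 0.0, ('yaw', np.float64(0.0), 'alt', np.float64(-36.0))] h -85.89 tcp [ 0.4119 -0.1398  0.0628] z [-1.e-04 -2.e-04 -1.e+00] q [-0.57 -0.03  0.8   2.15  0.02  1.01 -1.28] F [-0.  -0.2  0.4] w 0.0153 t 20.725
```

View pics/f4.png

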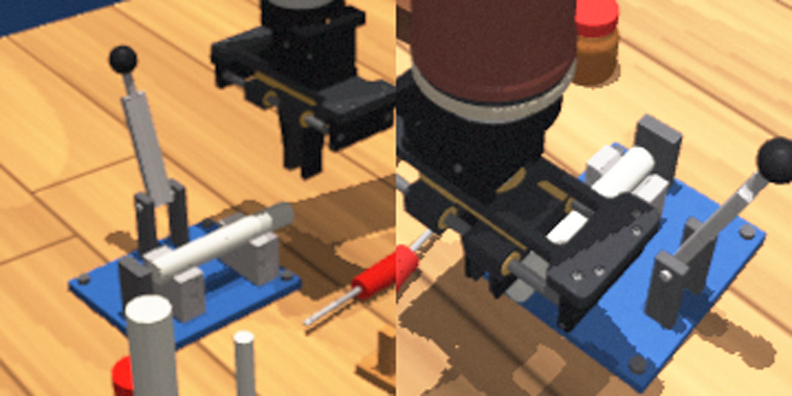

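View pics/f_w4.png

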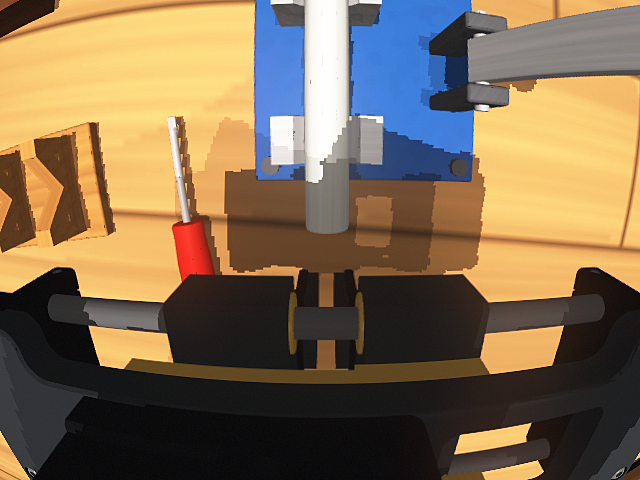

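```bash
python3 -c "
from h import *
for z,v in ((.069,226),(.057,233),(.045,234)):
  p=atz('f_w4',327,v,z);d=p[:2]-np.array([.5272,-.130]);a=np.radians(4.1);c,s=np.cos(a),np.sin(a);print(p,c*d[0]+s*d[1],-s*d[0]+c*d[1])"
```

```text
[ 0.43676489 -0.137344    0.069     ] -0.09072874355449831 -0.0008593253798990603
[ 0.42971332 -0.13789259  0.057     ] -0.09780149102917872 -0.0009023465963422864
[ 0.4258338  -0.13821055  0.045     ] -0.10169381390438301 -0.0009421100952280072
```

Call:
play_rows(increments="0 -0.5 20 0 0;0 -0.5 38 0 0;0 -0.5 45 0 0;0 -0.5 45 0 0;4 -0.5 45 0 0;8 -0.5 45 0 0;11 -0.5 45 0 0;14 -0.5 45 0 0;17 -0.5 45 0 0;20 -0.5 45 0 0;20 -0.5 45 0 0")

```text
clock: 22.25
tool_pos: [0.4326, -0.1379, 0.018]
ee_rot: [0.999, 0.036, 0.001, 0.0]
force: [0.3, 0.3, 0.7]
grip_width: 0.0001
```

```bash
python3 lookf.py 5
```

```text
localF [-94.9  -1.1  18. ]
inc [0.0, 0.0, 0.0, ('yaw', np.float64(0.0), 'alt', np.float64(-36.0))] h -85.88 tcp [ 0.4326 -0.1379  0.018 ] z [ 1.e-03 -5.e-04 -1.e+00] q [-0.54  0.13  0.81  2.15 -0.11  0.91 -1.17] F [0.3 0.3 0.7] w 0.0001 t 22.25
```

View pics/f5.png

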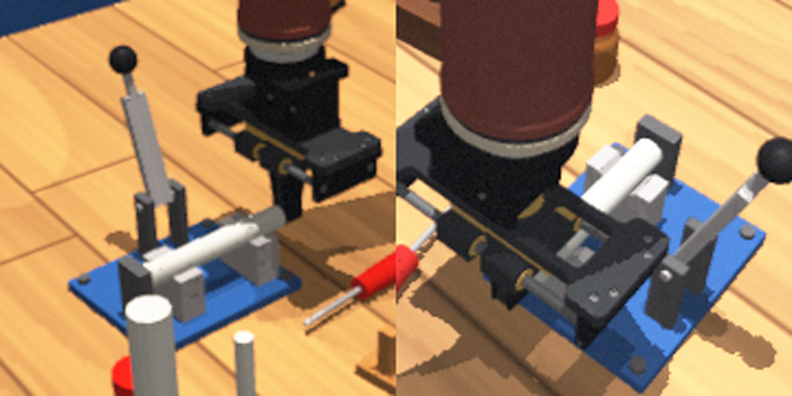

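Call:
play_rows(increments="1 0 0 0 0;2 0 0 0 0;3 0 0 0 0;3 0 0 0 0;4 0 0 0 0;4 0 0 0 0")

```text
clock: 23.15
tool_pos: [0.4358, -0.1375, 0.0178]
ee_rot: [0.999, 0.036, -0.0, 0.0]
force: [-3.3, -0.9, -0.1]
grip_width: 0.0007
```

```bash
python3 -c "
from h import *
inc([0,0,0]);snap('side','g1');crop('g1',340,255,90,80,7,'g1c')"
```

```text
inc [-424.8, -168.4, 17.9] h -85.89 tcp [ 0.4358 -0.1375  0.0178] z [-1.e-04 -1.e-04 -1.e+00] q [-0.54  0.14  0.8   2.14 -0.12  0.91 -1.16] F [-3.3 -0.9 -0.1] w 0.0007 t 23.15
```

View pics/g1c.png

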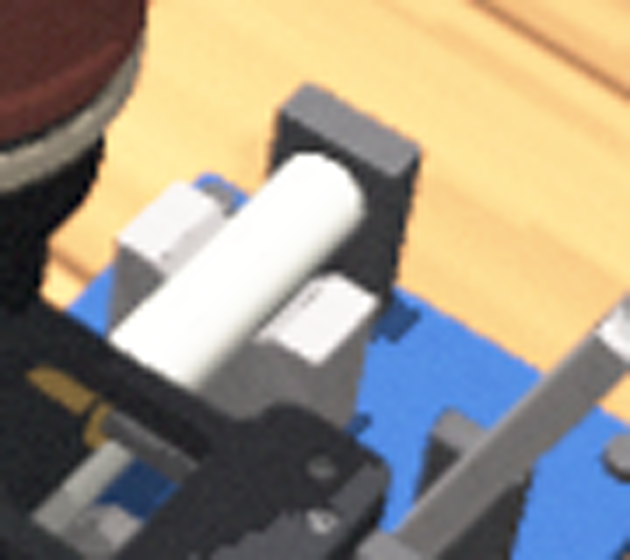

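Call:
play_rows(increments="1 0 0 0 0;1 0 0 0 0;2 0 0 0 0;2 0 0 0 0")

```text
clock: 23.7
tool_pos: [0.4357, -0.1375, 0.0175]
ee_rot: [0.999, 0.036, -0.002, -0.0]
force: [-11.6, -0.1, 9.2]
grip_width: 0.0005
```

Call:
play_rows(increments="1 0 0 0 0;1 0 0 0 0")

```text
clock: 23.95
tool_pos: [0.4357, -0.1375, 0.0173]
ee_rot: [0.999, 0.035, -0.003, -0.001]
force: [-14.5, -0.6, 11.0]
grip_width: 0.0004
```

Call:
play_rows(increments="1 0 0 0 0;1 0 0 0 0")

```text
clock: 24.2
tool_pos: [0.4357, -0.1375, 0.0171]
ee_rot: [0.999, 0.035, -0.004, -0.001]
force: [-18.8, -1.3, 15.1]
grip_width: 0.0004
```

Call:
play_rows(increments="-4 0 0 0 0;-10 0 0 0 0;-18 0 0 0 0;-18 0 -30 0 0;-18 0 -60 0 0;-18 0 -90 0 0;-18 0 -90 0 0")

```text
clock: 25.08
tool_pos: [0.4234, -0.1386, 0.1098]
ee_rot: [0.999, 0.036, 0.002, -0.0]
force: [0.6, -0.2, 0.6]
grip_width: 0.0006
```

```bash
python3 lookf.py 6; python3 -c "
from h import *
crop('f_sc6',200,190,140,90,5.5,'g2c');crop('f_sd6',300,250,140,130,4.5,'g3c')"
```

```text
localF [-104.1   -1.2  109.8]
inc [0.0, 0.0, 0.0, ('yaw', np.float64(0.0), 'alt', np.float64(-36.0))] h -85.88 tcp [ 0.4234 -0.1386  0.1098] z [ 4.8e-03  9.0e-04 -1.0e+00] q [-0.59 -0.09  0.79  2.08  0.07  1.12 -1.33] F [ 0.6 -0.2  0.6] w 0.0006 t 25.075
```

View pics/g2c.png

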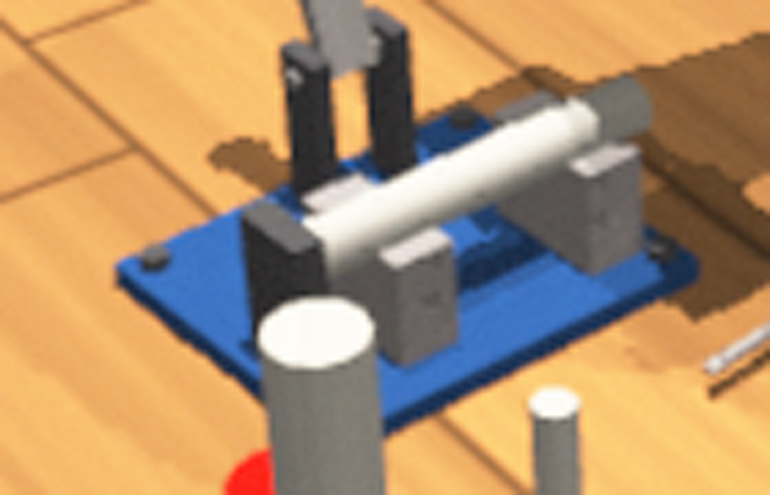

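View pics/g3c.png

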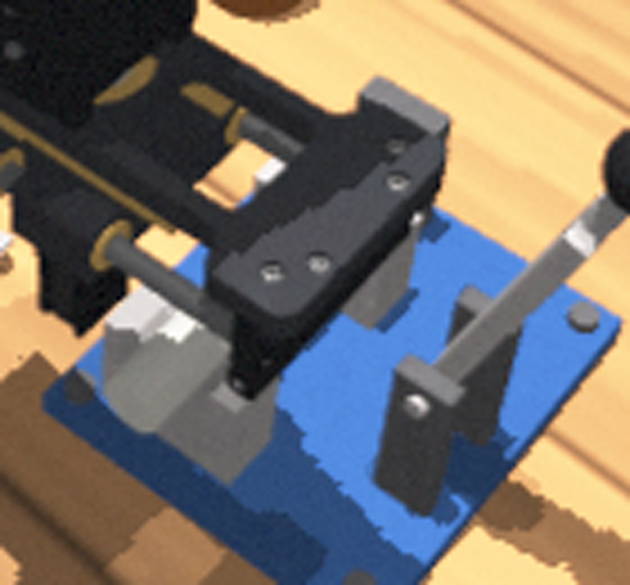

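View pics/f_w6.png

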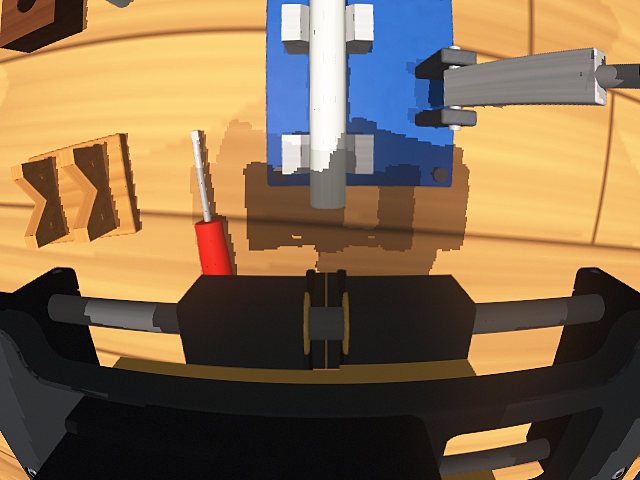

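Call:
play_rows(increments="0 0 -50 0 0;0 0 -100 0 0;10 10 -145 0 0;35 50 -145 0 0;60 95 -145 0 0;85 140 -145 0 0;104 177 -145 0 0;104 177 -145 0 0;104 177 -120 0 0;104 177 -80 0 0;104 177 -60 0 0;104 177 -60 0 0")

```text
clock: 26.72
tool_pos: [0.5375, -0.3066, 0.1668]
ee_rot: [0.999, 0.036, -0.001, -0.001]
force: [-0.4, -0.5, 1.1]
grip_width: 0.0004
```

```bash
python3 lookf.py 7
```

```text
localF [  -2.3 -176.9  166.8]
inc [0.0, 0.0, 0.0, ('yaw', np.float64(0.01), 'alt', np.float64(-35.99))] h -85.87 tcp [ 0.5375 -0.3066  0.1668] z [-0.0023  0.0011 -1.    ] q [-0.3   0.41  0.97  1.61 -0.35  1.31 -0.77] F [-0.4 -0.5  1.1] w 0.0004 t 26.725
```

View pics/f_sc7.png

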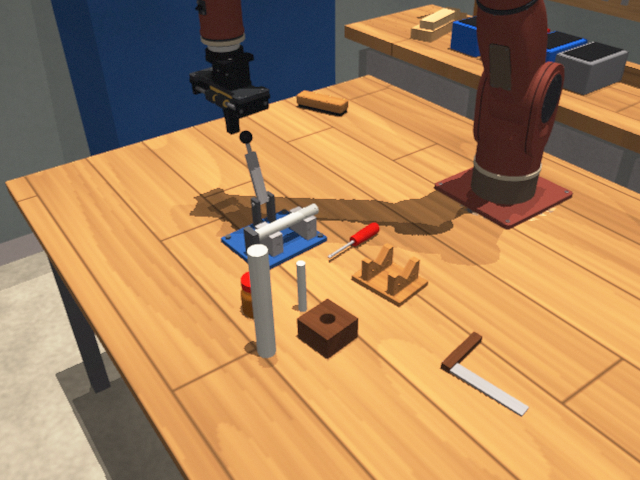

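View pics/f_sd7.png

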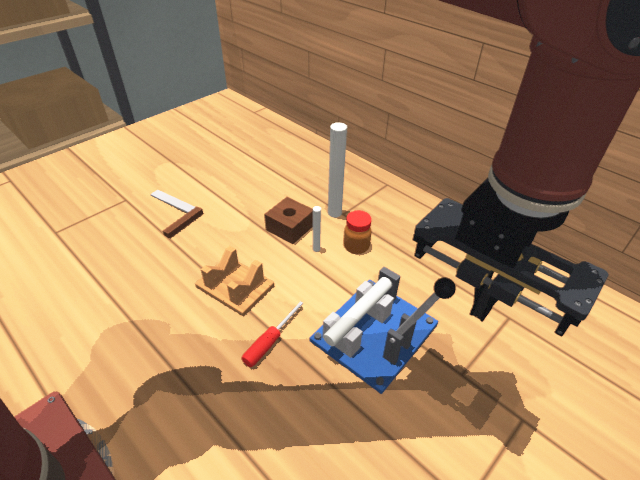

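```bash
python3 -c "
from h import *
crop('f_sd7',310,260,110,110,6.5,'g5c')
from fit import P
F=[.5273,-.1324,.075]
im=cv2.imread('pics/g5c.png')
for l in ((.08,0,.069),(-.08,0,.069),(.08,-.012,.057),(-.08,0,.057)):
  u=(proj('f_sd7',P(F,l)[0])-[310,260])*6.5;cv2.circle(im,tuple(int(i) for i in u),3,(0,0,255),-1)
cv2.imwrite('pics/g5c.png',im)"
```

```text
(no output)
```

View pics/g5c.png

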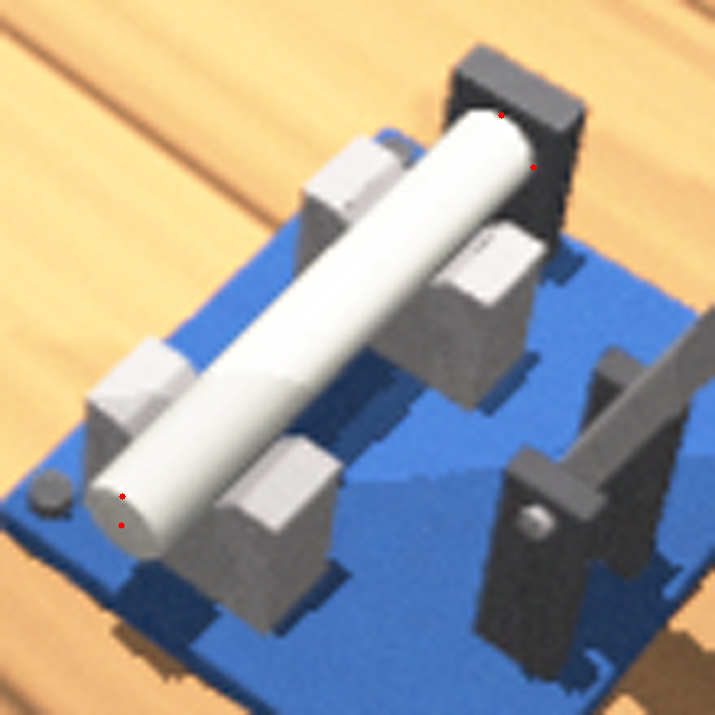

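Call:
play_rows(increments="2 -12 0 0 0;2 -22 0 0 0;2 -30 -2 0 0;2 -40 -5 0 0;2 -50 -8 0 0;2 -60 -11 0 0;2 -70 -13 0 0;2 -70 -13 0 0")

```text
clock: 27.88
tool_pos: [0.5352, -0.2362, 0.1808]
ee_rot: [0.999, 0.037, -0.0, -0.001]
force: [-0.9, -0.1, 0.5]
grip_width: 0.0002
```

```bash
cat > lk.py <<'E'
from h import *
import sys
FF=[.5272,-.130,np.radians(4.1)]
s=env.sense();d=s['tool_pos'][:2]-np.array(FF[:2]);c,sn=np.cos(FF[2]),np.sin(FF[2])
print('localF',np.round([1000*(c*d[0]+sn*d[1]),1000*(-sn*d[0]+c*d[1]),1000*s['tool_pos'][2]],1),'F',np.round(s['force'],1),s['clock'])
g=sys.argv[1];snap('scene','k_sc'+g);snap('side','k_sd'+g)
a=cv2.imread(f'pics/k_sc{g}.png')[80:270,180:360];b=cv2.imread(f'pics/k_sd{g}.png')[200:390,310:490]
cv2.imwrite(f'pics/k{g}.png',cv2.resize(np.hstack([a,b]),None,fx=2.2,fy=2.2,interpolation=cv2.INTER_CUBIC))
E
python3 lk.py 1
```

```text
localF [   0.4 -106.5  180.8] F [-0.9 -0.1  0.5] 27.875
```

View pics/k1.png

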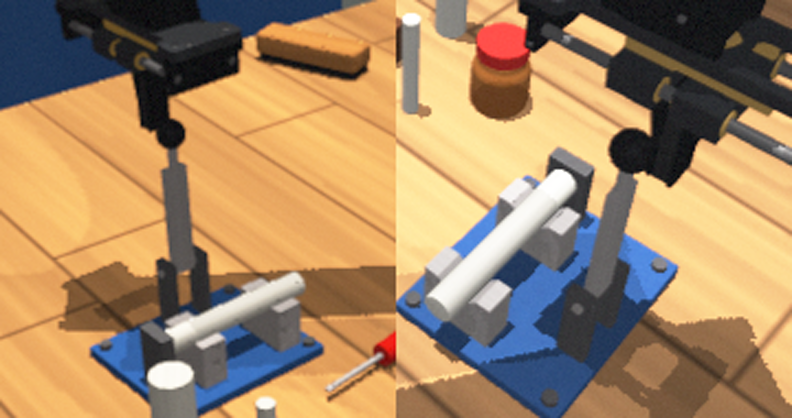

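Call:
play_rows(increments="0 -12 0 0 0;0 -24 1 0 0;0 -36 4 0 0;0 -48 8 0 0;0 -58 12 0 0;0 -68 17 0 0;0 -77 22 0 0;0 -85 27 0 0;0 -85 27 0 0")

```text
clock: 29.1
tool_pos: [0.5289, -0.1519, 0.1533]
ee_rot: [0.999, 0.036, -0.0, -0.0]
force: [-0.4, -0.5, 0.2]
grip_width: 0.0009
```

```bash
python3 lk.py 2
```

```text
localF [ 1.000e-01 -2.200e+01  1.533e+02] F [-0.4 -0.5  0.2] 29.1
```

View pics/k2.png

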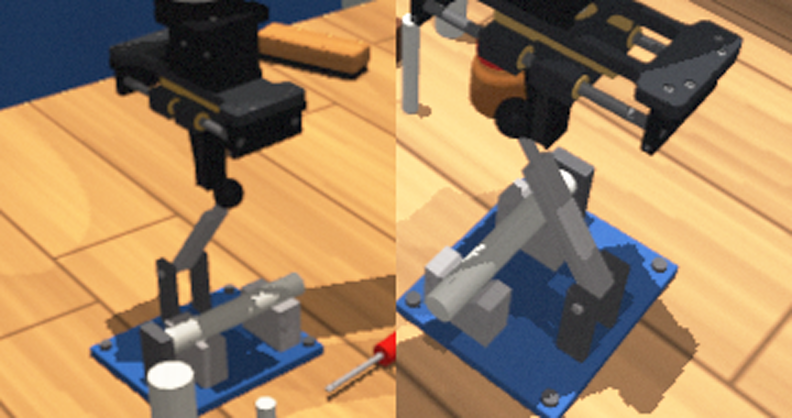

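Call:
play_rows(increments="0 -8 6 0 0;0 -15 12 0 0;0 -22 20 0 0;0 -29 28 0 0;0 -29 28 0 0")

```text
clock: 29.82
tool_pos: [0.5265, -0.123, 0.125]
ee_rot: [0.999, 0.036, -0.001, -0.0]
force: [0.4, -0.6, 0.4]
grip_width: 0.0003
```

```bash
python3 lk.py 3
```

```text
localF [ -0.2   7.1 125. ] F [ 0.4 -0.6  0.4] 29.825
```

View pics/k3.png

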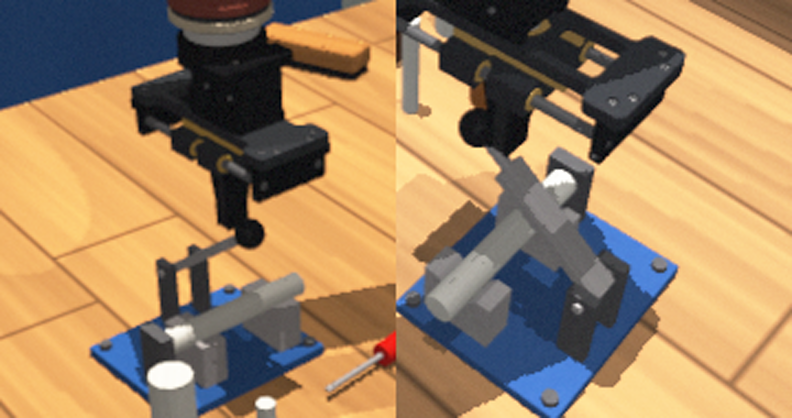

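Call:
play_rows(increments="0 2 -20 0 0;0 2 -42 0 0;0 -15 -42 0 0;0 -33 -42 0 0;0 -33 -42 0 0;0 -33 -25 0 0;0 -34 -10 0 0;0 -37 2 0 0;0 -41 14 0 0;0 -45 26 0 0;0 -48 38 0 0;0 -48 38 0 0")

```text
clock: 31.42
tool_pos: [0.5227, -0.0763, 0.0867]
ee_rot: [0.999, 0.036, -0.001, 0.0]
force: [0.7, -0.1, -0.1]
grip_width: 0.0003
```

```bash
python3 lk.py 4
```

```text
localF [-0.7 53.8 86.7] F [ 0.7 -0.1 -0.1] 31.425
```

View pics/k4.png

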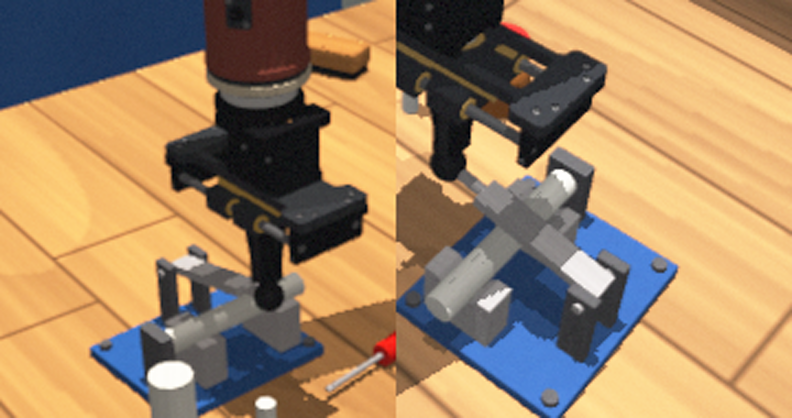

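Call:
play_rows(increments="0 -2 10 0 0;0 -4 18 0 0;0 -5 22 0 0;0 -5 25 0 0;0 -5 26 0 0;0 -5 26 0 0")

```text
clock: 32.28
tool_pos: [0.5233, -0.0712, 0.0619]
ee_rot: [0.999, 0.036, 0.0, 0.0]
force: [0.0, -0.2, 0.0]
grip_width: 0.0007
```

Call:
play_rows(increments="0 0 1.5 0 0;0 0 1.5 0 0;0 0 1.5 0 0")

```text
clock: 32.65
tool_pos: [0.5232, -0.0712, 0.0604]
ee_rot: [0.999, 0.036, -0.0, 0.0]
force: [0.1, 0.5, -0.7]
grip_width: 0.0003
```

Call:
play_rows(increments="0 0 1.5 0 0;0 0 1.5 0 0;0 0 1.5 0 0")

```text
clock: 33.02
tool_pos: [0.5232, -0.0711, 0.0588]
ee_rot: [0.999, 0.036, -0.0, 0.0]
force: [0.4, -0.6, -0.7]
grip_width: 0.0004
```

Call:
play_rows(increments="0 0 1.5 0 0;0 0 1.5 0 0;0 0 3 0 0;0 0 3 0 0")

```text
clock: 33.52
tool_pos: [0.5232, -0.0711, 0.0558]
ee_rot: [0.999, 0.036, -0.0, 0.0]
force: [0.4, -0.1, -0.2]
grip_width: 0.0007
```

Call:
play_rows(increments="0 0 1.5 0 0;0 0 1.5 0 0")

```text
clock: 33.78
tool_pos: [0.5234, -0.0711, 0.0548]
ee_rot: [0.999, 0.036, -0.0, -0.0]
force: [-3.2, 1.0, 8.2]
grip_width: 0.0007
```

```bash
python3 lk.py 5
```

```text
localF [ 0.4 59.  54.8] F [-3.2  1.   8.2] 33.775
```

View pics/k5.png

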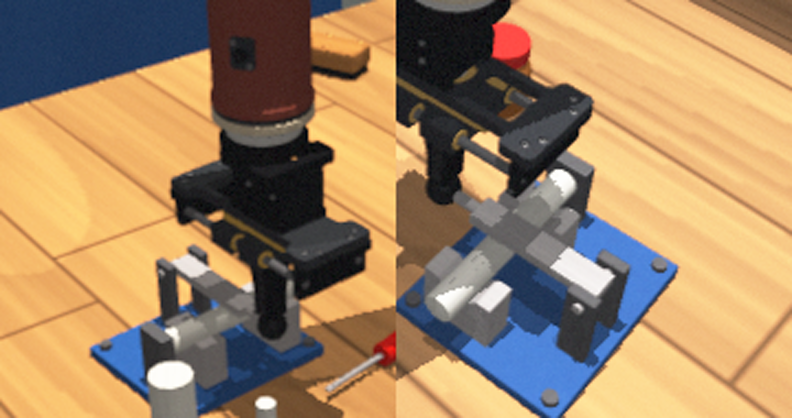

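Contact at 8 N now; pressing further to about 20 N.

Call:
play_rows(increments="0 0 2 0 0;0 0 3 0 0;0 0 3 0 0;0 0 3 0 0")

```text
clock: 34.38
tool_pos: [0.5236, -0.071, 0.0536]
ee_rot: [0.999, 0.036, 0.0, -0.001]
force: [-13.5, 2.9, 35.3]
grip_width: 0.0003
```

Call:
play_rows(increments="0 0 -3 0 0;0 0 -7 0 0;0 0 -15 0 0;0 0 -40 0 0;0 0 -80 0 0;0 0 -120 0 0;-50 0 -140 0 0;-100 0 -140 0 0;-100 0 -140 0 0;-100 0 -140 0 0")

```text
clock: 35.62
tool_pos: [0.4238, -0.0779, 0.1917]
ee_rot: [0.999, 0.036, 0.001, -0.001]
force: [0.6, -1.0, 0.2]
grip_width: 0.0003
```

```bash
python3 lk.py 6; python3 -c "
from h import *
crop('k_sc6',215,180,120,95,6,'m1');crop('k_sd6',310,255,130,120,5.5,'m2')"
```

```text
localF [-99.4  59.3 191.7] F [ 0.6 -1.   0.2] 35.625
```

View pics/m1.png

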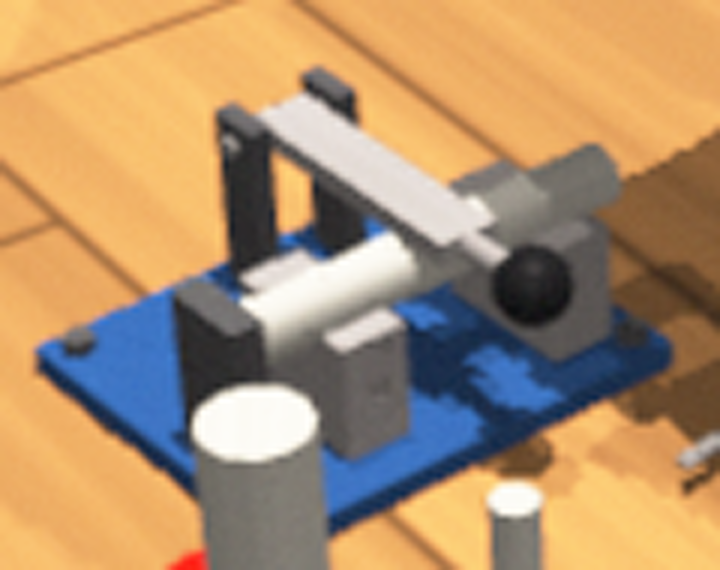

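View pics/m2.png

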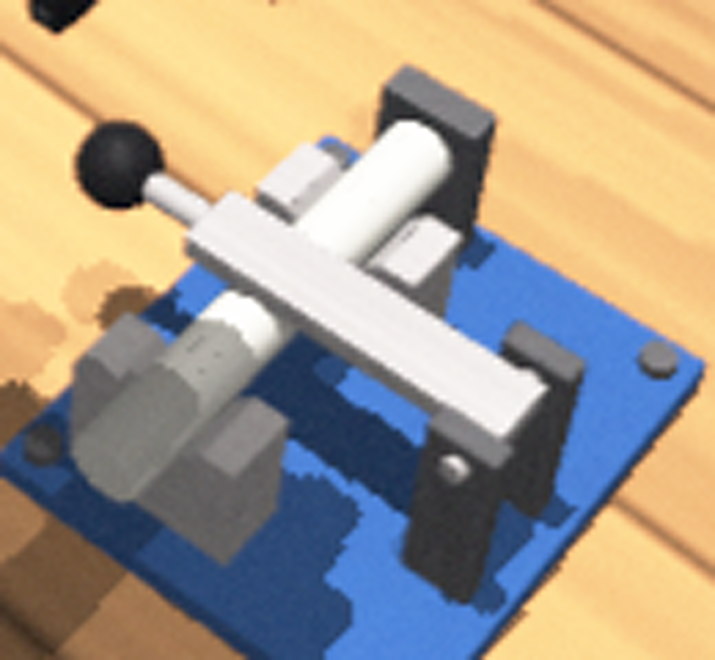

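View pics/k_sc6.png

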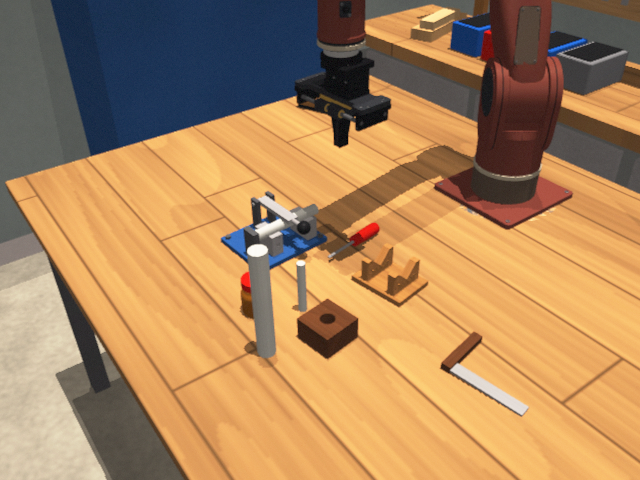

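```bash
python3 -c "
from h import *
print(tri(('k_sc6',303.8,227.3),('k_sd6',331.8,285)))
s=env.sense();print(s['clock'],np.abs(s['qd']).max())
print(env.hand_in())"
```

```text
(array([ 0.5220866 , -0.07147258,  0.07334028]), [0.8141872847066197, 0.9641312755614894])
35.725 0.022992772433277023
the job is handed in; nothing more can be done
None
```

I did the whole sequence and handed the job in at about 36 s of the 67 s allowed. I saw no failed step, but the hand-in gives no verdict.

**Sequence:**
- I took the middle-sized bar out of its holder and tilted it over the edge of a rest saddle. I laid it in both notches and let go.
- I picked it up again near one end and lowered it into the V-block. Then I released it and pushed it against the end stop with shut fingers.
- After backing away, I swung the strap over and pressed it down on the bar, then moved clear.

**Last checks:**
- **Bar:** while I pushed, the force rose to 19 N with no further movement. It still looked seated and against the stop in the final side picture.
- **Strap:** the press read 35 N upward at the tool, higher than the 20 N I was aiming for. After the arm left, the ball knob measured 73 mm above the bench, against 74 mm for a level strap.
- **Other items:** the jar, screwdriver and try square look unmoved in the final pictures.

**What disagreed:**
- **Fingertips:** they sit about 28 mm above the reported TCP. My first attempt to pick the bar up from the rest therefore closed on top of it. I saw this in the pictures, lowered the gripper and gripped it properly. The bar stayed in the notches, already counted as let go.
- **Camera views:** the three views differed by up to 9 mm on the rest and 4 mm on the fixture. I placed by the wrist view and the fit over all three.

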